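# Strip a sterilisation container for washing

## Task

Strip this sterilisation container down for washing: pinch the two spring buttons on the lid's grip together to free its catch, swing the lid up to vertical on its hinge pins, lift it straight up off the pins and stand it upright, hinge edge down, in the middle of the lid rack's slot. Then move every small-parts basket from the container into the wash tray, each standing upright on the tray's floor, and leave the bottle, bowl and brush alone.

Things in the scene. Friction and masses are not known exactly. Their poses are not given: they have to be found in the camera images.
- container: aluminium box, open at the top, fixed to the bench, outside 150 (x) x 240 (y) x 60 mm high, walls and floor 5 mm thick. Origin: centre of its underside; z up. Its front, with the catch, is the -x side (towards the robot, give or take 0.2 rad), the hinge pins are on the +x side. Three to five baskets stand inside in a row along y, hidden until the lid is off.
- pins (a point): midpoint of the common axis (along the container's y) of the two fixed hinge pins, each 8 mm thick, at y = +-70 mm in the container's frame; the point lies at x 93, y 0, z 66 mm of the container's frame
- catch (a point): point of the container midway between two fixed steel lips that stick out 23 mm from its front wall at y = +-33 to +-55 mm, 51 to 56 mm above the bench; a hook on each spring button lies under its lip and holds the lid shut. Container frame: x -86, y 0, z 53 mm
- lid: blue lid, a loose part of about 0.45 kg on the container's rim: plate 152 (x) x 240 (y) x 10 mm; origin: centre of its underside; z out of its top face (up when shut, level when vertical). In the plane of the plate a grip with two spring buttons sticks out at its front (-x) edge, two hinge forks at its back (+x) edge. It falls shut unless held up.
- lid_grip (a point): point midway between the two spring buttons, on their common axis (the lid's y); lid shut: 65 mm above the bench, 53 mm before the front wall. Buttons: black discs 22 mm across, outer faces 54 mm apart, 38 mm when pinched home; the block between is 28 x 32 x 20 mm. Pinched from above by a gripper pointing down, the lid hangs from the discs, which turn between the pads as it swings.
- lid_hinge (a point): point of the lid midway between its two forks, on the axis of the pins they straddle (within 3 mm of point pins while hung). Forks: 22 mm wide, 19 mm thick, at y = +-70 mm, 1.5 mm play; their slots open away from the lid, so it comes off only when vertical, grip on top, some 16 mm straight up. Fork ends lie 10 mm past this axis; button axis to this axis: 221 mm.
- button_left (a joint): travel in m of the spring button on the lid's +y side, 0 at rest, 0.008 pressed home towards the grip's middle; spring 3.2 N at rest to 6.4 N home. Its hook clears its lip after 5 mm
- button_right (a joint): the same for the button on the lid's -y side (moves towards +y). Both must be pressed together, and stay so until the lid has risen a few cm
- lid_rack: rack to stand a lid in, fixed: grey base 100 (x) x 240 (y) x 12 mm and four wire posts, in pairs at y = +-95 mm, that leave a slot 16 mm wide along the rack's y through its origin (centre of its underside). The posts flare out from 68 mm above the bench to a mouth 44 mm wide at 90 mm.
- rack_floor (a point): centre of the top of the rack's base, 12 mm above the bench. The lid stands here on its fork ends, forks between the pairs of posts, grip on top (button axis then 243 mm above the bench) and in line with the slot, either face either way, its middle over the rack's middle.
- wash_tray: open aluminium tray, fixed: outside 200 (x) x 180 (y) x 28 mm, walls and floor 5 mm thick. Origin: centre of its underside
- basket1: small-parts basket, round, steel, closed, 90 g, 36 mm across, body 32 mm high, with an upright round black knob 14 mm thick and 20 mm high in the middle of its top to lift it by (52 mm in all); origin: centre of its underside, z up. Absent in some starts. It starts standing on the container's floor.
- basket2: small-parts basket, round, steel, closed, 90 g, 36 mm across, body 32 mm high, with an upright round black knob 14 mm thick and 20 mm high in the middle of its top to lift it by (52 mm in all); origin: centre of its underside, z up. Absent in some starts. It starts standing on the container's floor.
- basket3: small-parts basket, round, steel, closed, 90 g, 36 mm across, body 32 mm high, with an upright round black knob 14 mm thick and 20 mm high in the middle of its top to lift it by (52 mm in all); origin: centre of its underside, z up. Absent in some starts. It starts standing on the container's floor.
- basket4: small-parts basket, square, steel, closed, 90 g, 34 x 34 mm, body 32 mm high, with an upright round black knob 14 mm thick and 20 mm high in the middle of its top to lift it by (52 mm in all); origin: centre of its underside, z up. Absent in some starts. It starts standing on the container's floor.
- basket5: small-parts basket, square, steel, closed, 90 g, 34 x 34 mm, body 32 mm high, with an upright round black knob 14 mm thick and 20 mm high in the middle of its top to lift it by (52 mm in all); origin: centre of its underside, z up. Absent in some starts. It starts standing on the container's floor.
- detergent: white bottle, 60 mm across, 150 mm high: leave alone; origin: centre of its underside
- bowl: steel bowl, 110 mm across, 45 mm high: leave alone; origin: centre of its underside
- brush: cleaning brush 190 mm long lying flat: leave alone; origin: middle, underside

How it is judged:
By the outcome, as a careful person would: the job done as asked, in the order asked, and still so for the second after the job is handed in, with the robot touching nothing.
Of basket1, basket2, basket3, basket4, basket5 only 3 to 5 are there at a start; the rules pass over those that are not, and their reading is None.
At some moment in a run one of basket1, basket2, basket3, basket4, basket5 may be knocked a few centimetres aside while the robot is not near it.
It also fails if it takes over 210 s, if anything falls off the work surface, if the arm or the gripper's body presses on something with over 40 N, if the wrist force passes 120 N, or if a joint passes its speed limit or range.

## Robot

A 7-joint arm with a two-finger parallel gripper is mounted at the origin on the work surface. World frame = base frame: x ahead of the robot, y to its left, z up, the work surface at z = 0. Lengths are in mm, angles in rad, forces in N, time in s.
With the tool pointing down it reaches from about 425 to 1025 mm from the base axis. Payload 9.4 kg.
Tool frame: the origin (TCP) lies midway between the tips of the shut fingers; the grasp point (between the pads) lies bot.grasp_offset behind it (bot.grasp_offset is the distance from the TCP to the grasp point, in mm); y points along the fingers, z is the direction in which the jaws open and shut, and the axes are right-handed (so a half turn about y gives the same grasp; the last joint's range is limited). The gripper opens to 93 mm and grips with 3 to 60 N. Pads are 15 mm wide; open, the fingers measure 128 mm over their backs; the gripper's body (75 mm by 188 mm) begins 65 mm behind the grasp point.
Start: joints at [-1.201, 0.599, -0.003, 1.599, 0.002, 0.943, -0.08], TCP at [313.265, 653.826, 184.818] pointing down, gripper open.
Joint ranges: [-2.57, 2.57], [-0.35, 1.97], [-1.29, 1.29], [0.11, 2.56], [-1.05, 4.19], [0.11, 1.86], [-2.63, 2.63]. Speed limits (rad/s): [2.22, 2.22, 3.01, 3.01, 3.14, 3.14, 3.14].

## Interface

Orientations are given as a unit quaternion [w, x, y, z].
In Python, from station import sensors, viewer, bot gives the robot as it stands.
- The arm moves only by the tool apply_moves, never from a script. Its argument "motion" is a list of rows, each an object of numbers: "tx", "ty", "tz": the shift along the world's x, y, z in cm; "twist": the turn about the world's z in degrees; "jaw": the opening in per cent of the stroke, from 0 (shut) to 100 (fully open). A call has 1 to 10 rows; each row is the pose to reach, as a shift and turn from the pose measured when the call began; what a row does not reach only later rows make up. A row lasts 1/10 s, in which the tool goes at most 50 mm and 8.59 degrees, less where a joint would pass 70% of its speed; a pose out of reach is approached as far as the arm can. A call with a gripper value outside its range is refused whole. The fingers move at their own pace and stop on an object; "newtons" is the grip in N (left out, the last holds). Time passes only in rows, so rows that repeat a pose let the fingers close. It gives the time, the measured TCP pose, the force and the opening at its end, in the units of the state.
- sensors.sense(): the state, without advancing time (a new reading comes with each control period).
- viewer.snapshot(name): name is "side" or "top" or "wrist"; returns a dict with "color" (420x560x3 uint8, red, green, blue), "depth" (420x560 float32, mm along the optical axis (not along the pixel's ray), 0 where there is no reading), "fx", "fy", "cx", "cy" (pixels), "k1" (the pictures are not rectified: a ray, as slopes to the right and down, at radius r is drawn at 1 + k1 r^2 times it, then the intrinsics apply), "R" (3x3) and "t" (3): a world point X has camera coordinates R X + t. Camera axes: x right, y down, z forward; pixel columns grow to the right and rows downward; lengths in mm; the calibration is good to about 2 mm. A picture is of the moment at which its call begins.
- bot.hand_in(): hands the job in, once; it reports no verdict.
The state is a dict: "time_s": time; "qpos": joint angles; "qd": joint speeds; "effort": joint torques, N m; "position": TCP position; "tcp_rot": TCP orientation; "force": force on the tool from outside, world axes, zero at the start; "ft_torque": the same for the moment, N m; "opening": finger opening in mm.
Only numpy, scipy, OpenCV 4.12 (cv2) and the standard library are available. Lean on these libraries where they do the work, as an engineer would, in place of code of your own. Each camera call takes 0.05 s, during which the arm holds its last target. There are 200 camera calls.

## Working session

There is one attempt and no reset: what is moved stays moved. The work goes in short steps, Python scripts to look and compute and a tool call to move; the robot and the scene stay as the last step left them, time stands still between calls to the robot, and variables do not carry over. Pictures are saved under pics/ and viewed, about 12 in all and at most 16, crops included, and the job is handed in when it is done.

Besides the shell and the picture viewer there is one more tool, called after "Request:" as name(argument=value, ...), one argument or row to a line, values as JSON. apply_moves: Moves the arm, as the interface text tells. Its arguments: {"type":"object","properties":{"motion":{"type":"array","items":{"type":"object","properties":{"tx":{"type":"number"},"ty":{"type":"number"},"tz":{"type":"number"},"twist":{"type":"number"},"jaw":{"type":"number"}}}},"newtons":{"type":"number"}},"required":["motion"]}

```bash
ls; mkdir -p pics
cat > h.py <<'E'
import numpy as np, cv2
from station import sensors, viewer, bot
def snap(n,fn=None):
    s=viewer.snapshot(n); np.savez('last_%s.npz'%n,**s)
    if fn: cv2.imwrite('pics/'+fn,s['color'][:,:,::-1])
    return s
def load(n): return dict(np.load('last_%s.npz'%n))
def ray(s,u,v):
    p=np.array([(u-s['cx'])/s['fx'],(v-s['cy'])/s['fy']]); q=p.copy()
    for _ in range(20): q=p/(1+s['k1']*(q@q))
    return np.array([q[0],q[1],1.])
def atz(s,u,v,z):
    d=s['R'].T@ray(s,u,v); c=-s['R'].T@s['t']; return c+d*(z-c[2])/d[2]
def pd(s,u,v):
    return s['R'].T@(ray(s,u,v)*s['depth'][int(round(v)),int(round(u))]-s['t'])
def proj(s,X):
    c=s['R']@np.array(X,float)+s['t']; q=c[:2]/c[2]; q=q*(1+s['k1']*(q@q))
    return np.array([q[0]*s['fx']+s['cx'],q[1]*s['fy']+s['cy']])
def cloud(s):
    H,W=s['depth'].shape; v,u=np.mgrid[:H,:W]
    K=np.array([[s['fx'],0,s['cx']],[0,s['fy'],s['cy']],[0,0,1.]])
    q=cv2.undistortPoints(np.stack([u.ravel(),v.ravel()],1).astype(float)[:,None],K,np.array([s['k1'],0,0,0.]))[:,0]
    d=s['depth'].ravel(); X=np.c_[q*d[:,None],d]-s['t']
    return (X@s['R']).reshape(H,W,3)
E
python3 - <<'E'
from h import *
np.set_printoptions(precision=3,suppress=True)
a=snap('top','top1.png'); b=snap('side','side1.png')
for s in(a,b): print(s['fx'],s['k1'],-s['R'].T@s['t'],s['R'])
st=sensors.sense(); print(st['time_s'],st['position'],st['tcp_rot'],st['opening'],bot.grasp_offset)
E
```

```text
pics
528.2162078611701 -0.11231903841997097 [ 444.797   74.732 1486.908] [[ 0.02  -1.     0.016]
 [-0.993 -0.022 -0.115]
 [ 0.116 -0.013 -0.993]]
498.6565506329675 -0.10466245162878947 [ 186.179 -738.586  695.878] [[ 0.88  -0.474 -0.023]
 [-0.289 -0.497 -0.819]
 [ 0.377  0.727 -0.574]]
0.1 [313.078 653.397 184.065] [-0.689  0.69  -0.157  0.157] 92.96583930501956 18.8
```

View pics/top1.png

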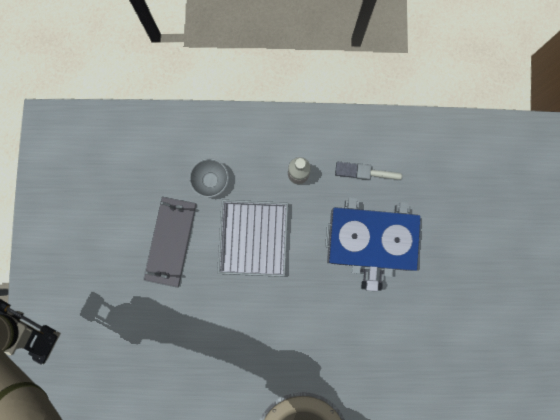

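View pics/side1.png

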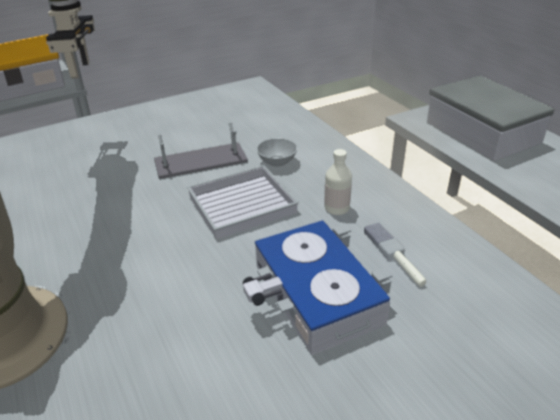

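The top view (world +x up, +y left) shows the lid around (375,239), with its grip at (372,280). The rack is at (170,242), the tray at (255,239), the bowl at (210,179), the bottle at (299,170) and the brush at (368,171). The side view agrees.

Run:
```python
from h import *
np.set_printoptions(precision=1,suppress=True)
s=load('top'); X=cloud(s); c=s['color'].astype(int)
def rect(mask,z,name):
    n,l,st,_=cv2.connectedComponentsWithStats(mask.astype(np.uint8)); i=1+st[1:,4].argmax()
    v,u=np.nonzero(l==i); P=np.array([atz(s,a,b,z)[:2] for a,b in zip(u,v)],np.float32)
    print(name,len(u),cv2.minAreaRect(P),P.mean(0))
blue=(c[...,2]>c[...,0]+50)&(c[...,2]>90)
disc=np.zeros(blue.shape,bool); disc[205:272,325:424]=1
m=cv2.morphologyEx(((c[...,2]>c[...,0]+40)&disc).astype(np.uint8),cv2.MORPH_CLOSE,np.ones((3,3)))
rect(m,70,'lid')
box=lambda a,b,e,f:(np.indices(blue.shape)[0]>=a)&(np.indices(blue.shape)[0]<b)&(np.indices(blue.shape)[1]>=e)&(np.indices(blue.shape)[1]<f)
z=X[...,2]
rect(box(195,290,140,200)&(z>6)&(z<18),12,'rack(depth)')
rect(box(195,290,140,200)&(c.sum(2)<230),12,'rack(dark)')
rect(box(195,282,215,294)&(z>15)&(z<40),28,'tray')
print('bench z',np.median(z[300:320,400:420]), 'lid z',np.median(z[m>0]))
g=X[272:295,355:390].reshape(-1,3); g=g[(g[:,2]>45)]; print('grip',cv2.minAreaRect(g[:,:2].astype(np.float32)),np.median(g[:,2]))
sc=7
a=cv2.resize(s['color'][195:298,325:430,::-1],None,fx=5,fy=5,interpolation=cv2.INTER_CUBIC)
b=cv2.resize(s['color'][193:296,135:205,::-1],None,fx=5,fy=5,interpolation=cv2.INTER_CUBIC)[:,:270]
cv2.imwrite('pics/crop1.png',np.hstack([a,b]))
```

```text
lid 3435 ((555.39111328125, -183.65284729003906), (239.36672973632812, 151.9879913330078), 86.00023651123047) [ 553.8 -182.6]
rack(depth) 2701 ((540.4571533203125, 381.3240966796875), (111.06336212158203, 243.48922729492188), 79.39781188964844) [537.5 381.4]
rack(dark) 111 ((461.5149841308594, 356.2137451171875), (68.65599060058594, 114.72126770019531), 40.6261100769043) [456.7 372.2]
tray 864 ((554.5977172851562, 148.8184814453125), (186.6080322265625, 206.55203247070312), 88.66056823730469) [558.3 151.2]
bench z 0.8096335298589783 lid z 70.96143295704502
grip ((438.1545104980469, -76.19418334960938), (50.8070068359375, 301.5918884277344), 0.9488272666931152) 72.6652745081781
```

View pics/crop1.png

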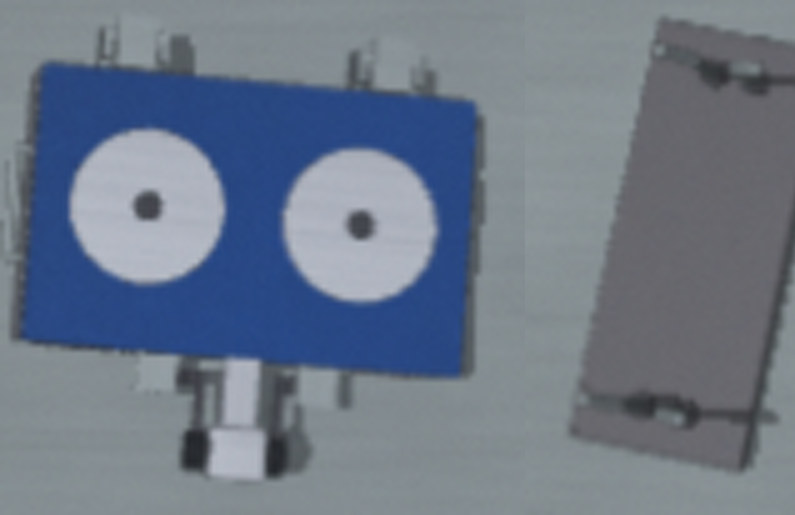

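The crop shows the grip centre at (372.4,285.6) in full-image pixels, and the lid turned about -4°. The rack corners are at (162,196.6), (144.4,280) and (179,287), with its long axis close to world x.

Run:
```python
from h import *
from scipy.spatial.transform import Rotation as Ro
np.set_printoptions(precision=1,suppress=True)
s=load('top')
print('grip',atz(s,372.4,285.6,75))
A,B,C=[atz(s,*p,12)[:2] for p in((162,196.6),(144.4,280),(179,287))]
print('rack corners',A,B,C,'centre',(A+C)/2,'len',np.linalg.norm(A-B),np.linalg.norm(B-C),'ang',np.degrees(np.arctan2(*(A-B)[::-1])))
for n in('top','side'):
    X=cloud(load(n)).reshape(-1,3); d=np.linalg.norm(X[:,:2]-[540,381],axis=1)
    P=X[(d<150)&(X[:,2]>9)&(X[:,2]<16)]; print(n,cv2.minAreaRect(P[:,:2].astype(np.float32)))
    H=X[(d<150)&(X[:,2]>25)&(X[:,2]<100)]; l=cv2.partition if 0 else None
    print(len(H)); 
    if len(H)>8:
        _,lab,ctr=cv2.kmeans(H.astype(np.float32),4,None,(3,30,.1),5,cv2.KMEANS_PP_CENTERS); print(ctr)
q=sensors.sense()['tcp_rot']; M=Ro.from_quat(np.r_[q[1:],q[0]]).as_matrix(); print(M, np.degrees(np.arctan2(M[1,2],M[0,2])))
for n,t in(('tray',(222,204)),('t',(288,204)),('t',(286,276)),('t',(221,274))): print(n,atz(s,*t,28))
```

```text
grip [ 428.8 -176.6   75. ]
rack corners [666.  409.3] [430.1 448.3] [413.3 350.4] centre [539.6 379.9] len 239.10479154469917 99.38525889545032 ang -9.390273356077211
top ((553.6094360351562, 382.6567687988281), (273.7340087890625, 280.4623718261719), 47.282020568847656)
223
[[447.7 403.6  73. ]
 [559.1 237.7  30.9]
 [634.2 367.8  69.4]
 [512.3 238.7  31.6]]
side ((525.9758911132812, 331.6012878417969), (197.14390563964844, 237.7039031982422), 79.46601104736328)
263
[[439.5 380.5  54.4]
 [627.8 361.3  59.4]
 [531.2 235.6  27.9]
 [444.7 412.9  77.8]]
[[ 0.9 -0.   0.4]
 [-0.4 -0.   0.9]
 [ 0.  -1.  -0. ]] 64.40334377686172
tray [646.2 236.4  28. ]
t [650.2  52.4  28. ]
t [450.4  54.   28. ]
t [452.  232.8  28. ]
```

Request:
apply_moves(
  motion=[
    {"tx": 17, "ty": -40, "tz": 3, "twist": -80, "jaw": 100},
    {"tx": 17, "ty": -40, "tz": 3, "twist": -80, "jaw": 100},
    {"tx": 17, "ty": -40, "tz": 3, "twist": -80, "jaw": 100},
    {"tx": 17, "ty": -40, "tz": 3, "twist": -80, "jaw": 100},
    {"tx": 17, "ty": -40, "tz": 3, "twist": -80, "jaw": 100},
    {"tx": 17, "ty": -40, "tz": 3, "twist": -80, "jaw": 100},
    {"tx": 17, "ty": -40, "tz": 3, "twist": -80, "jaw": 100},
    {"tx": 17, "ty": -40, "tz": 3, "twist": -80, "jaw": 100},
    {"tx": 17, "ty": -40, "tz": 3, "twist": -80, "jaw": 100},
    {"tx": 17, "ty": -40, "tz": 3, "twist": -80, "jaw": 100},
  ],
)

```text
time_s: 1.1
position: [485.2, 247.7, 214.7]
tcp_rot: [-0.424, 0.424, -0.566, 0.566]
force: [-0.5, 0.1, 0.3]
opening: 92.8
```

Request:
apply_moves(
  motion=[
    {"tx": -3, "ty": -20, "twist": -77.7},
    {"tx": -3, "ty": -20, "twist": -77.7},
    {"tx": -3, "ty": -20, "twist": -77.7},
    {"tx": -3, "ty": -20, "twist": -77.7},
    {"tx": -5.7, "ty": -42.3, "tz": -5, "twist": -77.7},
    {"tx": -5.7, "ty": -42.3, "tz": -5, "twist": -77.7},
    {"tx": -5.7, "ty": -42.3, "tz": -5, "twist": -77.7},
    {"tx": -5.7, "ty": -42.3, "tz": -5, "twist": -77.7},
    {"tx": -5.7, "ty": -42.3, "tz": -5, "twist": -77.7},
    {"tx": -5.7, "ty": -42.3, "tz": -5, "twist": -77.7},
  ],
)

```text
invalid input at $.motion[0]: expected keys tx, ty, tz, twist, jaw
```

Request:
apply_moves(
  motion=[
    {"tx": 0},
    {"tx": 0},
  ],
)

```text
invalid input at $.motion[0]: expected keys tx, ty, tz, twist, jaw
```

```bash
cat >> h.py <<'E'
from scipy.spatial.transform import Rotation as Ro
def state():
    st=sensors.sense(); q=st['tcp_rot']; M=Ro.from_quat(np.r_[q[1:],q[0]]).as_matrix()
    print('t',round(st['time_s'],2),'pos',np.round(st['position'],1),'jaw deg',round(np.degrees(np.arctan2(M[1,2],M[0,2])),2),'F',np.round(st['force'],1),'T',np.round(st['ft_torque'],2),'open',round(st['opening'],1),'q',np.round(st['qpos'],2)); return st
E
python3 - <<'E'
from h import *
state(); s=snap('wrist','w1.png')
E
```

```text
t 1.1 pos [485.2 247.7 214.7] jaw deg -16.35 F [-0.5  0.1  0.3] T [0.01 0.1  0.01] open 92.8 q [-0.88  0.37  0.42  2.   -0.2   0.82 -0.64]
```

View pics/w1.png

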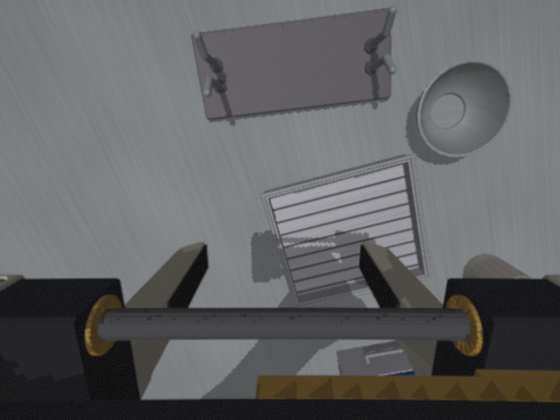

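All five keys are needed in every row, so neither move ran. By chance the wrist picture shows the rack close up: base corners (193,33), (392,8), (391,97) and (208,121), with post bases near (215,65) and (375,47).

Request:
apply_moves(
  motion=[
    {"tx": -3, "ty": -20, "tz": 0, "jaw": 100, "twist": -77.7},
    {"tx": -3, "ty": -20, "tz": 0, "jaw": 100, "twist": -77.7},
    {"tx": -3, "ty": -20, "tz": 0, "jaw": 100, "twist": -77.7},
    {"tx": -3, "ty": -20, "tz": 0, "jaw": 100, "twist": -77.7},
    {"tx": -5.7, "ty": -42.3, "tz": -5, "jaw": 100, "twist": -77.7},
    {"tx": -5.7, "ty": -42.3, "tz": -5, "jaw": 100, "twist": -77.7},
    {"tx": -5.7, "ty": -42.3, "tz": -5, "jaw": 100, "twist": -77.7},
    {"tx": -5.7, "ty": -42.3, "tz": -5, "jaw": 100, "twist": -77.7},
    {"tx": -5.7, "ty": -42.3, "tz": -5, "jaw": 100, "twist": -77.7},
    {"tx": -5.7, "ty": -42.3, "tz": -5, "jaw": 100, "twist": -77.7},
  ],
)

```text
time_s: 2.15
position: [426.2, -176.2, 163.8]
tcp_rot: [0.027, -0.027, -0.706, 0.707]
force: [-0.0, 0.4, -1.3]
opening: 92.8
```

Request:
apply_moves(
  motion=[
    {"tx": 0, "ty": 0, "tz": 0, "twist": 0, "jaw": 100},
    {"tx": 0, "ty": 0, "tz": 0, "twist": 0, "jaw": 100},
  ],
)

```text
time_s: 2.35
position: [426.4, -175.1, 163.6]
tcp_rot: [0.026, -0.025, -0.706, 0.707]
force: [-0.2, -0.4, -0.3]
opening: 93.1
```

Run:
```python
from h import *
np.set_printoptions(precision=1,suppress=True)
w=load('wrist')
P=[atz(w,*p,12)[:2] for p in((193,33),(392,8),(391,97),(208,121))]
for p in P: print(p)
a=P[1]-P[0];b=P[2]-P[3]; print('rack centre',sum(P)/4,np.degrees(np.arctan2(a[1],a[0])),np.degrees(np.arctan2(b[1],b[0])),np.linalg.norm(a),np.linalg.norm(b))
state(); s=snap('wrist','w2.png')
print(proj(s,[428,-175.5,75]))
```

```text
[431.8 449.7]
[664.2 408. ]
[646.3 312.5]
[413.3 350.7]
rack centre [538.9 380.2] -10.182559975154962 -9.30990455499594 236.16897375988867 236.10564551521102
t 2.35 pos [ 426.4 -175.1  163.6] jaw deg -94.17 F [-0.2 -0.4 -0.3] T [ 0.1  0.1 -0.1] open 93.1 q [-0.3  0.4  0.8  2.2 -0.5  0.7 -0.8]
[283.4 201.2]
```

View pics/w2.png

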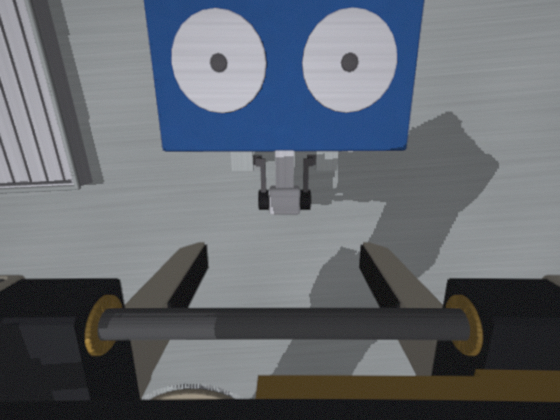

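The wrist view puts the buttons at (264,200) and (306,200), so the grip centre is at (285,200). That is within 2 px of the prediction, and the lid edge is square to the jaws. Next I go down and pinch.

Request:
apply_moves(
  motion=[
    {"tx": 0.2, "ty": -0.15, "tz": -4, "twist": 0.1, "jaw": 100},
    {"tx": 0.2, "ty": -0.15, "tz": -8, "twist": 0.1, "jaw": 100},
    {"tx": 0.2, "ty": -0.15, "tz": -10, "twist": 0.1, "jaw": 100},
    {"tx": 0.2, "ty": -0.15, "tz": -11.8, "twist": 0.1, "jaw": 100},
    {"tx": 0.2, "ty": -0.15, "tz": -11.8, "twist": 0.1, "jaw": 100},
    {"tx": 0.2, "ty": -0.15, "tz": -11.8, "twist": 0.1, "jaw": 100},
    {"tx": 0.2, "ty": -0.15, "tz": -11.8, "twist": 0.1, "jaw": 100},
  ],
)

```text
time_s: 3.1
position: [429.3, -176.0, 46.7]
tcp_rot: [0.024, -0.025, -0.706, 0.707]
force: [0.2, 0.9, -0.6]
opening: 93.1
```

Request:
apply_moves(
  motion=[
    {"tx": 0, "ty": 0, "tz": 0, "twist": 0, "jaw": 30},
    {"tx": 0, "ty": 0, "tz": 0, "twist": 0, "jaw": 30},
    {"tx": 0, "ty": 0, "tz": 0, "twist": 0, "jaw": 30},
    {"tx": 0, "ty": 0, "tz": 0, "twist": 0, "jaw": 30},
    {"tx": 0, "ty": 0, "tz": 0, "twist": 0, "jaw": 30},
    {"tx": 0, "ty": 0, "tz": 0, "twist": 0, "jaw": 30},
    {"tx": 0, "ty": 0, "tz": 0, "twist": 0, "jaw": 30},
    {"tx": 0, "ty": 0, "tz": 0, "twist": 0, "jaw": 30},
    {"tx": 0, "ty": 0, "tz": 0, "twist": 0, "jaw": 30},
    {"tx": 0, "ty": 0, "tz": 0, "twist": 0, "jaw": 30},
  ],
  newtons=25,
)

```text
time_s: 4.1
position: [429.3, -176.0, 46.7]
tcp_rot: [0.024, -0.025, -0.706, 0.707]
force: [-0.1, 0.2, 0.9]
opening: 28.3
```

Run:
```python
from h import *
state()
```

```text
t 4.1 pos [ 429.3 -176.    46.7] jaw deg -93.97 F [-0.1  0.2  0.9] T [-0.05  0.12 -0.04] open 28.3 q [-0.06  0.58  0.48  2.33 -0.74  0.38 -0.59]
```

The jaws closed to 28 mm, less than the 38 mm expected, so I look.

Run:
```python
from h import *
s=snap('side'); w=snap('wrist')
u,v=proj(s,[429,-176,65]).astype(int); print(u,v)
a=cv2.resize(s['color'][max(v-60,0):v+60,max(u-80,0):u+80,::-1],None,fx=3.5,fy=3.5,interpolation=cv2.INTER_CUBIC)
b=cv2.resize(w['color'][100:340,160:400,::-1],(240,240)); b=cv2.copyMakeBorder(b,0,a.shape[0]-240,0,0,0)
cv2.imwrite('pics/c3.png',np.hstack([a,b])[:,:800]); print(pd(w,285,200))
```

```text
254 289
[ 461.87899407 -179.29732777   70.27356568]
```

View pics/c3.png

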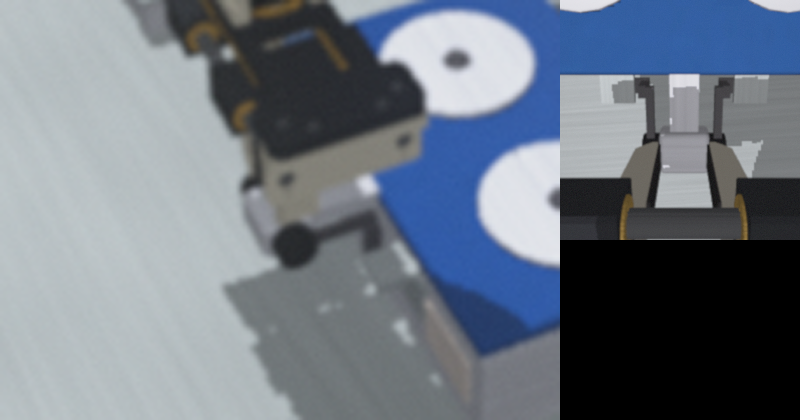

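Run:
```python
from h import *
np.set_printoptions(precision=1,suppress=True)
s=load('side'); w=load('wrist')
print('disc -y expected px',proj(s,[426.5,-203.6,65]),'seen 257.7,299; depth pt',pd(s,257.7,299))
print('tcp px side',proj(s,[429.3,-176,46.7]),'finger -y outer',proj(s,[429,-204,50]))
X=cloud(s)[270:320,225:290].reshape(-1,3)
for u,v in((257.7,299),(257.7,292),(258,287),(257,280),(262,275),(245,280),(247,287)): print(u,v,pd(s,u,v),s['color'][int(v),int(u)])
for cx,cy in((650,155),(685,150),(720,155),(640,180),(730,180)):
    u,v=160+(cx-560),100+cy; print('wrist',u,v,pd(w,u,v),w['color'][v,u])
cv2.imwrite('pics/w3.png',cv2.resize(w['color'][160:340,180:390,::-1],None,fx=3.3,fy=3.3,interpolation=cv2.INTER_CUBIC))
```

```text
disc -y expected px [260.3 300.1] seen 257.7,299; depth pt [ 421.2 -205.    71.7]
tcp px side [255.1 296.5] finger -y outer [262.1 305.7]
257.7 299 [ 421.2 -205.    71.7] [41 43 45]
257.7 292 [ 427.5 -192.7   74.1] [96 96 92]
258 287 [ 422.9 -205.6  100.1] [127 125 116]
257 280 [ 397.6 -260.6  176.5] [90 91 89]
262 275 [ 402.7 -268.   190.5] [130 128 120]
245 280 [ 420.3 -157.7   75.8] [60 61 61]
247 287 [ 416.3 -174.1   75.2] [144 147 154]
wrist 250 255 [ 439.5 -158.4   97.9] [108 103  97]
wrist 285 250 [ 430.3 -177.1   74.2] [154 155 160]
wrist 320 255 [ 437.  -196.6   98.2] [108 104  97]
wrist 240 280 [ 440.  -156.8  125. ] [108 105  98]
wrist 330 280 [ 437.3 -197.9  125.3] [107 103  97]
```

View pics/w3.png

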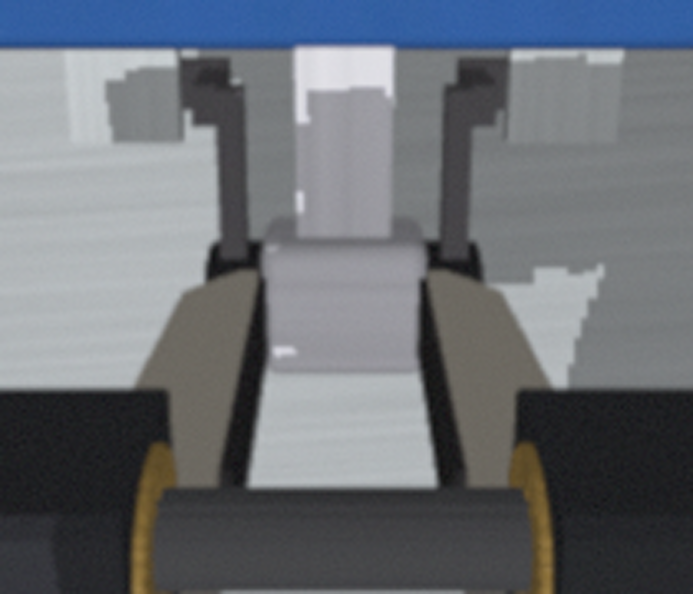

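Run:
```python
from h import *
np.set_printoptions(precision=1,suppress=True)
w=load('wrist'); s=load('side')
for u in (246,250,254,318,322,326):
    print(u,[tuple(np.round(pd(w,u,v),0)) for v in range(236,262,4)])
print('side column')
for v in range(278,302,2): print(v,[tuple(np.round(pd(s,u,v),0)) for u in (254,258,262)])
print('tcp px wrist',proj(w,[429.3,-176,46.7]),'tips@80',proj(w,[429.3,-161,80]),proj(w,[429.3,-161,60]))
```

```text
246 [(np.float64(439.0), np.float64(-153.0), np.float64(69.0)), (np.float64(437.0), np.float64(-153.0), np.float64(71.0)), (np.float64(440.0), np.float64(-154.0), np.float64(83.0)), (np.float64(440.0), np.float64(-155.0), np.float64(90.0)), (np.float64(440.0), np.float64(-156.0), np.float64(94.0)), (np.float64(440.0), np.float64(-156.0), np.float64(99.0)), (np.float64(440.0), np.float64(-157.0), np.float64(105.0))]
250 [(np.float64(440.0), np.float64(-155.0), np.float64(70.0)), (np.float64(437.0), np.float64(-155.0), np.float64(71.0)), (np.float64(439.0), np.float64(-157.0), np.float64(82.0)), (np.float64(440.0), np.float64(-157.0), np.float64(89.0)), (np.float64(440.0), np.float64(-158.0), np.float64(94.0)), (np.float64(440.0), np.float64(-159.0), np.float64(100.0)), (np.float64(440.0), np.float64(-159.0), np.float64(105.0))]
254 [(np.float64(439.0), np.float64(-158.0), np.float64(69.0)), (np.float64(437.0), np.float64(-158.0), np.float64(70.0)), (np.float64(440.0), np.float64(-159.0), np.float64(84.0)), (np.float64(440.0), np.float64(-160.0), np.float64(90.0)), (np.float64(439.0), 
[... 2991 characters left out ...]
at64(-197.0), np.float64(74.0)), (np.float64(433.0), np.float64(-198.0), np.float64(71.0))]
296 [(np.float64(418.0), np.float64(-197.0), np.float64(73.0)), (np.float64(423.0), np.float64(-203.0), np.float64(76.0)), (np.float64(431.0), np.float64(-202.0), np.float64(72.0))]
298 [(np.float64(416.0), np.float64(-201.0), np.float64(73.0)), (np.float64(422.0), np.float64(-205.0), np.float64(74.0)), (np.float64(430.0), np.float64(-204.0), np.float64(69.0))]
300 [(np.float64(414.0), np.float64(-206.0), np.float64(74.0)), (np.float64(422.0), np.float64(-205.0), np.float64(69.0)), (np.float64(429.0), np.float64(-205.0), np.float64(65.0))]
tcp px wrist [283.3 235.5] tips@80 [259.  257.2] [261.3 244.2]
```

The fingers closed above the grip. Depth puts their tips at z about 80 while the reported TCP z is 47, and the discs are untouched and in plain view. I open, then go down about 33 mm, checking real tip height by depth.

Request:
apply_moves(
  motion=[
    {"tx": 0, "ty": 0, "tz": 1, "twist": 0, "jaw": 100},
    {"tx": 0, "ty": 0, "tz": 1, "twist": 0, "jaw": 100},
    {"tx": 0, "ty": 0, "tz": 1, "twist": 0, "jaw": 100},
    {"tx": 0, "ty": 0, "tz": 1, "twist": 0, "jaw": 100},
    {"tx": 0, "ty": 0, "tz": 1, "twist": 0, "jaw": 100},
    {"tx": 0, "ty": 0, "tz": 1, "twist": 0, "jaw": 100},
    {"tx": 0, "ty": 0, "tz": 1, "twist": 0, "jaw": 100},
    {"tx": 0, "ty": 0, "tz": 1, "twist": 0, "jaw": 100},
  ],
)

```text
time_s: 5.0
position: [429.2, -176.0, 56.6]
tcp_rot: [0.025, -0.024, -0.706, 0.707]
force: [0.5, -0.2, 0.1]
opening: 87.3
```

```bash
cat >> h.py <<'E'
def tips(n,c,half):
    # lowest finger points (outboard of centre c along jaw dir y-ish) seen in camera n
    s=snap(n); X=cloud(s).reshape(-1,3); ok=s['depth'].ravel()>0
    for sg in(1,-1):
        d=(X[:,1]-c[1])*sg
        P=X[ok&(abs(X[:,0]-c[0])<13)&(d>half-3)&(d<half+22)&(X[:,2]>8)&(X[:,2]<160)]
        print(n,'side',sg,len(P),'z pct',np.round(np.percentile(P[:,2],[0,2,5,10,25]),1) if len(P) else '', 'y',np.round(np.percentile(P[:,1],[5,95]),1) if len(P) else '','x',np.round(np.percentile(P[:,0],[2,98]),1) if len(P) else '')
E
python3 - <<'E'
from h import *
st=state(); tips('wrist',st['position'],st['opening']/2); tips('side',st['position'],st['opening']/2)
E
```

```text
t 5.0 pos [ 429.2 -176.    56.6] jaw deg -93.97 F [ 0.5 -0.2  0.1] T [ 0.03  0.13 -0.  ] open 87.3 q [-0.08  0.57  0.51  2.32 -0.72  0.41 -0.6 ]
wrist side 1 2612 z pct [ 88.6  92.3  96.  101.3 115.4] y [-133.  -120.2] x [425.  442.2]
wrist side -1 3147 z pct [ 88.4  93.1  96.8 102.2 115.5] y [-234.4 -219.2] x [419.2 435.6]
side side 1 138 z pct [ 90.9  93.9  98.7 102.6 114.4] y [-133.7 -118.9] x [421.1 438. ]
side side -1 196 z pct [ 99.2 101.1 102.6 105.5 113.6] y [-240.3 -236.5] x [416.5 430.8]
```

The real tip height is the reported z plus about 32 mm, in both cameras. So pads at z 65 means a reported z of about 14.

Request:
apply_moves(
  motion=[
    {"tx": -0.05, "ty": -0.05, "tz": -2, "twist": 0, "jaw": 100},
    {"tx": -0.05, "ty": -0.05, "tz": -3.2, "twist": 0, "jaw": 100},
    {"tx": -0.05, "ty": -0.05, "tz": -3.7, "twist": 0, "jaw": 100},
    {"tx": -0.05, "ty": -0.05, "tz": -4.2, "twist": 0, "jaw": 100},
    {"tx": -0.05, "ty": -0.05, "tz": -4.2, "twist": 0, "jaw": 100},
    {"tx": -0.05, "ty": -0.05, "tz": -4.2, "twist": 0, "jaw": 100},
  ],
)

```text
time_s: 5.7
position: [428.8, -176.6, 14.9]
tcp_rot: [0.024, -0.025, -0.706, 0.707]
force: [-1.0, -0.1, 0.2]
opening: 92.7
```

Run:
```python
from h import *
st=state(); tips('wrist',st['position'],st['opening']/2); tips('side',st['position'],st['opening']/2)
```

```text
t 5.7 pos [ 428.8 -176.6   14.9] jaw deg -93.97 F [-1.  -0.1  0.2] T [-0.04  0.16 -0.01] open 92.7 q [ 0.02  0.63  0.37  2.34 -0.82  0.29 -0.52]
wrist side 1 4455 z pct [47.1 52.6 58.9 68.2 87.1] y [-130.6 -121.2] x [423.4 441.8]
wrist side -1 4943 z pct [47.5 53.  58.1 65.7 82.6] y [-237.1 -222.7] x [418.1 440.7]
side side 1 130 z pct [49.4 51.5 55.1 59.5 67. ] y [-132.2 -119. ] x [421. 438.]
side side -1 173 z pct [57.1 59.3 60.9 63.8 71.4] y [-242.3 -238.6] x [415.9 430.2]
```

Request:
apply_moves(
  motion=[
    {"tx": 0, "ty": 0, "tz": 0, "twist": 0, "jaw": 30},
    {"tx": 0, "ty": 0, "tz": 0, "twist": 0, "jaw": 30},
    {"tx": 0, "ty": 0, "tz": 0, "twist": 0, "jaw": 30},
    {"tx": 0, "ty": 0, "tz": 0, "twist": 0, "jaw": 30},
    {"tx": 0, "ty": 0, "tz": 0, "twist": 0, "jaw": 30},
    {"tx": 0, "ty": 0, "tz": 0, "twist": 0, "jaw": 30},
    {"tx": 0, "ty": 0, "tz": 0, "twist": 0, "jaw": 30},
    {"tx": 0, "ty": 0, "tz": 0, "twist": 0, "jaw": 30},
    {"tx": 0, "ty": 0, "tz": 0, "twist": 0, "jaw": 30},
  ],
  newtons=25,
)

```text
time_s: 6.7
position: [429.0, -176.6, 15.0]
tcp_rot: [0.024, -0.025, -0.706, 0.707]
force: [0.7, 0.6, -0.0]
opening: 37.8
```

Pinched home: opening 37.8 mm. Next, swing the lid along the 221 mm arc.

Request:
apply_moves(
  motion=[
    {"tx": 0.05, "ty": 0, "tz": 1.73, "twist": 0, "jaw": 30},
    {"tx": 0.27, "ty": -0.02, "tz": 3.46, "twist": 0, "jaw": 30},
    {"tx": 0.61, "ty": -0.04, "tz": 5.16, "twist": 0, "jaw": 30},
    {"tx": 1.08, "ty": -0.08, "tz": 6.83, "twist": 0, "jaw": 30},
    {"tx": 1.68, "ty": -0.12, "tz": 8.46, "twist": 0, "jaw": 30},
    {"tx": 2.4, "ty": -0.17, "tz": 10.03, "twist": 0, "jaw": 30},
    {"tx": 3.25, "ty": -0.23, "tz": 11.55, "twist": 0, "jaw": 30},
    {"tx": 4.21, "ty": -0.3, "tz": 12.99, "twist": 0, "jaw": 30},
    {"tx": 5.28, "ty": -0.37, "tz": 14.35, "twist": 0, "jaw": 30},
    {"tx": 6.45, "ty": -0.45, "tz": 15.63, "twist": 0, "jaw": 30},
  ],
)

```text
time_s: 7.7
position: [492.4, -180.5, 171.4]
tcp_rot: [0.025, -0.024, -0.707, 0.707]
force: [0.8, 0.0, -5.1]
opening: 37.4
```

Run:
```python
from h import *
state(); s=snap('side','s5.png')
cv2.imwrite('pics/s5.png',s['color'][120:400,160:500,::-1])
```

```text
t 7.7 pos [ 492.4 -180.5  171.4] jaw deg -93.97 F [ 0.8  0.  -5.1] T [ 0.02  0.32 -0.04] open 37.4 q [-0.3   0.48  0.78  2.1  -0.49  0.75 -0.84]
```

View pics/s5.png

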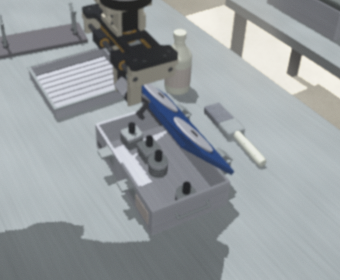

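The lid is up about 45°, pinched and still on its hinge, with at least four baskets in sight at crop (131,135), (149,147), (157,160) and (186,188). I carry on to vertical.

Request:
apply_moves(
  motion=[
    {"tx": 1.39, "ty": -0.15, "tz": 1.16, "twist": 0, "jaw": 30},
    {"tx": 2.75, "ty": -0.25, "tz": 2.24, "twist": 0, "jaw": 30},
    {"tx": 4.18, "ty": -0.35, "tz": 3.2, "twist": 0, "jaw": 30},
    {"tx": 5.7, "ty": -0.45, "tz": 4.1, "twist": 0, "jaw": 30},
    {"tx": 7.27, "ty": -0.56, "tz": 4.8, "twist": 0, "jaw": 30},
    {"tx": 8.89, "ty": -0.68, "tz": 5.45, "twist": 0, "jaw": 30},
    {"tx": 10.56, "ty": -0.8, "tz": 5.9, "twist": 0, "jaw": 30},
    {"tx": 12.25, "ty": -0.91, "tz": 6.25, "twist": 0, "jaw": 30},
    {"tx": 13.98, "ty": -1.04, "tz": 6.45, "twist": 0, "jaw": 30},
    {"tx": 15.7, "ty": -1.16, "tz": 6.55, "twist": 0, "jaw": 30},
  ],
)

```text
time_s: 8.75
position: [651.2, -191.9, 237.3]
tcp_rot: [-0.025, 0.024, 0.707, -0.706]
force: [-1.6, 0.2, -5.5]
opening: 37.5
```

Request:
apply_moves(
  motion=[
    {"tx": 0, "ty": 0, "tz": 0, "twist": 0, "jaw": 30},
    {"tx": 0, "ty": 0, "tz": 0, "twist": 0, "jaw": 30},
  ],
)

```text
time_s: 8.95
position: [651.4, -192.0, 237.2]
tcp_rot: [-0.025, 0.024, 0.707, -0.706]
force: [-1.0, 0.9, 1.2]
opening: 37.8
```

```bash
cat >> h.py <<'E'
def lidfit(n):
    s=load(n); c=s['color'].astype(int); X=cloud(s)
    m=(c[...,2]>c[...,0]+40)&(s['depth']>0); P=X[m]; 
    mu=np.median(P,0); P=P[np.linalg.norm(P-mu,axis=1)<160]; 
    for _ in range(3):
        mu=P.mean(0); n_=np.linalg.svd(P-mu,full_matrices=False)[2][2]; P=P[abs((P-mu)@n_)<4]
    print(n,'lid pts',len(P),'mean',np.round(mu,1),'normal',np.round(n_,3),'tilt deg',round(np.degrees(np.arcsin(n_[2])),2),'yaw deg',round(np.degrees(np.arctan2(n_[1],n_[0])),2),'z',np.round(np.percentile(P[:,2],[1,99]),1)); return P,mu,n_
E
python3 - <<'E'
from h import *
state(); s=snap('side'); t=snap('top'); lidfit('side'); lidfit('top')
cv2.imwrite('pics/s6.png',np.hstack([s['color'][120:400,160:500,::-1],t['color'][140:420,260:560,::-1]]))
E
```

```text
t 8.95 pos [ 651.4 -192.   237.2] jaw deg -93.92 F [-1.   0.9  1.2] T [ 0.17 -0.09 -0.  ] open 37.8 q [-0.27  0.6   0.79  1.69 -0.48  1.06 -0.97]
side lid pts 1662 mean [ 645.  -154.5  136.6] normal [-0.998  0.059  0.037] tilt deg 2.1 yaw deg 176.62 z [ 89.3 234.7]
top lid pts 68 mean [658.3 -95.3 237.7] normal [-0.982  0.062 -0.176] tilt deg -10.15 yaw deg 176.39 z [231.3 290.2]
```

View pics/s6.png

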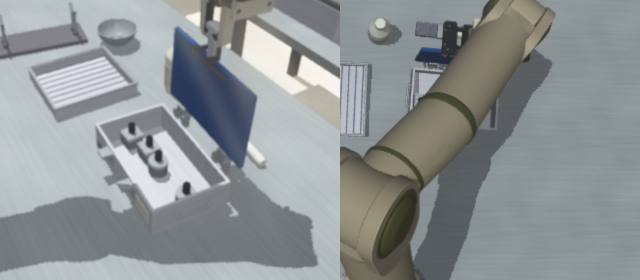

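The lid is vertical to within about 2°, its top leaning very slightly to +x. Four baskets stand in the container. I ease back 3 mm and lift straight up slowly.

Request:
apply_moves(
  motion=[
    {"tx": -0.3, "ty": 0.02, "tz": 0, "twist": 0, "jaw": 30},
    {"tx": -0.3, "ty": 0.02, "tz": 0.3, "twist": 0, "jaw": 30},
    {"tx": -0.3, "ty": 0.02, "tz": 0.8, "twist": 0, "jaw": 30},
    {"tx": -0.3, "ty": 0.02, "tz": 1.3, "twist": 0, "jaw": 30},
    {"tx": -0.3, "ty": 0.02, "tz": 1.8, "twist": 0, "jaw": 30},
    {"tx": -0.3, "ty": 0.02, "tz": 2.5, "twist": 0, "jaw": 30},
    {"tx": -0.3, "ty": 0.02, "tz": 3.2, "twist": 0, "jaw": 30},
    {"tx": -0.3, "ty": 0.02, "tz": 4, "twist": 0, "jaw": 30},
    {"tx": -0.3, "ty": 0.02, "tz": 4, "twist": 0, "jaw": 30},
    {"tx": -0.3, "ty": 0.02, "tz": 4, "twist": 0, "jaw": 30},
  ],
)

```text
time_s: 10.05
position: [648.0, -191.7, 277.5]
tcp_rot: [-0.025, 0.024, 0.707, -0.706]
force: [-0.1, 0.5, -5.1]
opening: 37.7
```

Run:
```python
from h import *
state(); s=snap('side'); lidfit('side')
```

```text
t 10.05 pos [ 648.  -191.7  277.5] jaw deg -93.93 F [-0.1  0.5 -5.1] T [-0.03  0.08 -0.02] open 37.7 q [-0.29  0.56  0.82  1.65 -0.45  1.13 -0.99]
side lid pts 729 mean [ 644.7 -130.8  172.2] normal [-0.997  0.064  0.034] tilt deg 1.96 yaw deg 176.33 z [130.1 275.1]
```

The lid is off the pins: z rose 40 mm and the load is about 5 N. Now I take it over to the rack.

Request:
apply_moves(
  motion=[
    {"tx": 0, "ty": 0, "tz": 3, "twist": 0, "jaw": 30},
    {"tx": -2, "ty": 1, "tz": 6, "twist": 0, "jaw": 30},
    {"tx": -5, "ty": 4, "tz": 6.5, "twist": 4, "jaw": 30},
    {"tx": -8, "ty": 8, "tz": 6.5, "twist": 10, "jaw": 30},
    {"tx": -10.9, "ty": 12, "tz": 6.5, "twist": 17, "jaw": 30},
    {"tx": -10.9, "ty": 16, "tz": 6.5, "twist": 24, "jaw": 30},
    {"tx": -10.9, "ty": 20, "tz": 6.5, "twist": 31, "jaw": 30},
    {"tx": -10.9, "ty": 24, "tz": 6.5, "twist": 38, "jaw": 30},
    {"tx": -10.9, "ty": 28, "tz": 6.5, "twist": 45, "jaw": 30},
    {"tx": -10.9, "ty": 32, "tz": 6.5, "twist": 51, "jaw": 30},
  ],
)

```text
time_s: 11.1
position: [538.3, 129.9, 342.1]
tcp_rot: [0.283, -0.285, 0.648, -0.647]
force: [1.5, -1.1, -5.6]
opening: 37.4
```

Run:
```python
from h import *
state()
```

```text
t 11.1 pos [538.3 129.9 342.1] jaw deg -42.65 F [ 1.5 -1.1 -5.6] T [-0.14 -0.21 -0.02] open 37.4 q [-0.83  0.27  0.65  1.82 -0.18  1.11 -0.86]
```

Request:
apply_moves(
  motion=[
    {"tx": 0, "ty": 4, "tz": 0, "twist": 6, "jaw": 30},
    {"tx": 0, "ty": 8, "tz": 0, "twist": 12, "jaw": 30},
    {"tx": 0, "ty": 12, "tz": 0, "twist": 18, "jaw": 30},
    {"tx": 0, "ty": 16, "tz": 0, "twist": 24, "jaw": 30},
    {"tx": 0.1, "ty": 20, "tz": 0, "twist": 29, "jaw": 30},
    {"tx": 0.1, "ty": 23, "tz": 0, "twist": 33, "jaw": 30},
    {"tx": 0.1, "ty": 24.5, "tz": 0, "twist": 33, "jaw": 30},
    {"tx": 0.1, "ty": 25, "tz": 0, "twist": 33, "jaw": 30},
    {"tx": 0.1, "ty": 25, "tz": 0, "twist": 33, "jaw": 30},
    {"tx": 0.1, "ty": 25, "tz": 0, "twist": 33, "jaw": 30},
  ],
)

```text
time_s: 12.1
position: [539.9, 377.7, 342.2]
tcp_rot: [-0.454, 0.456, -0.541, 0.541]
force: [-0.9, -0.5, -6.0]
opening: 37.3
```

Run:
```python
from h import *
state(); s=snap('side'); t=snap('top'); w=snap('wrist'); lidfit('side'); 
cv2.imwrite('pics/s7.png',np.hstack([cv2.resize(s['color'][60:240,100:300,::-1],None,fx=2,fy=2),w['color'][:360,100:500,::-1]]))
```

```text
t 12.1 pos [539.9 377.7 342.2] jaw deg -9.85 F [-0.9 -0.5 -6. ] T [-0.06  0.04  0.03] open 37.3 q [-0.99  0.41  0.45  1.58 -0.19  1.19 -0.68]
side lid pts 5120 mean [534.7 371.  266.1] normal [ 0.172  0.985 -0.013] tilt deg -0.72 yaw deg 80.11 z [192.4 337.6]
```

View pics/s7.png

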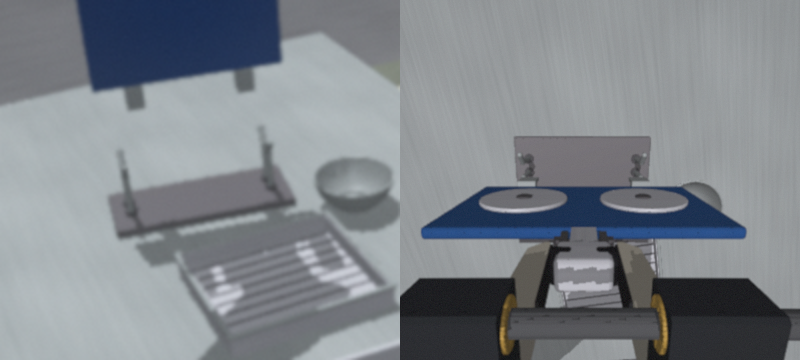

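The lid hangs over the rack in line with the slot: jaw -9.85°, slot about -9.7°, and the side-view lid plane at yaw 80.1° agrees. I shift +3 mm in y, drop to just above the posts and check.

Request:
apply_moves(
  motion=[
    {"tx": -0.05, "ty": 0.3, "tz": -1.5, "twist": 0, "jaw": 30},
    {"tx": -0.05, "ty": 0.3, "tz": -3, "twist": 0, "jaw": 30},
    {"tx": -0.05, "ty": 0.3, "tz": -4.5, "twist": 0, "jaw": 30},
    {"tx": -0.05, "ty": 0.3, "tz": -6, "twist": 0, "jaw": 30},
    {"tx": -0.05, "ty": 0.3, "tz": -7, "twist": 0, "jaw": 30},
    {"tx": -0.05, "ty": 0.3, "tz": -8, "twist": 0, "jaw": 30},
    {"tx": -0.05, "ty": 0.3, "tz": -8, "twist": 0, "jaw": 30},
    {"tx": -0.05, "ty": 0.3, "tz": -8, "twist": 0, "jaw": 30},
  ],
)

```text
time_s: 13.05
position: [539.5, 381.4, 262.6]
tcp_rot: [-0.455, 0.456, -0.541, 0.541]
force: [-1.2, 0.9, -5.0]
opening: 37.9
```

Run:
```python
from h import *
state(); s=snap('side'); w=snap('wrist'); lidfit('side'); 
cv2.imwrite('pics/s8.png',np.hstack([cv2.resize(s['color'][100:200,130:270,::-1],None,fx=3.5,fy=3.5,interpolation=cv2.INTER_CUBIC),w['color'][:350,220:520,::-1]]))
```

```text
t 13.05 pos [539.5 381.4 262.6] jaw deg -9.8 F [-1.2  0.9 -5. ] T [-0.1   0.07 -0.03] open 37.9 q [-0.98  0.47  0.42  1.69 -0.22  1.03 -0.65]
side lid pts 4611 mean [533.7 374.6 186. ] normal [ 0.171  0.985 -0.01 ] tilt deg -0.6 yaw deg 80.13 z [112.7 258.1]
```

View pics/s8.png

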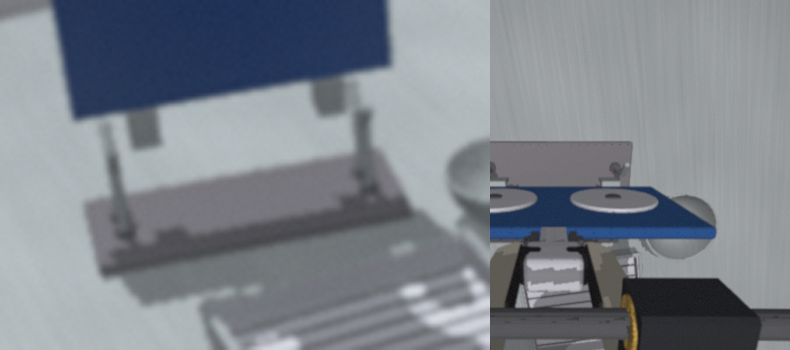

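The forks sit evenly between the posts: forks at crop x 143 and 330, posts at 110 and 360. The plane is within about 2 mm of the slot, so I lower it.

Request:
apply_moves(
  motion=[
    {"tx": 0, "ty": 0.1, "tz": -1, "twist": 0, "jaw": 30},
    {"tx": 0, "ty": 0.1, "tz": -2, "twist": 0, "jaw": 30},
    {"tx": 0, "ty": 0.1, "tz": -3, "twist": 0, "jaw": 30},
    {"tx": 0, "ty": 0.1, "tz": -4, "twist": 0, "jaw": 30},
    {"tx": 0, "ty": 0.1, "tz": -4.7, "twist": 0, "jaw": 30},
    {"tx": 0, "ty": 0.1, "tz": -5.3, "twist": 0, "jaw": 30},
    {"tx": 0, "ty": 0.1, "tz": -5.8, "twist": 0, "jaw": 30},
    {"tx": 0, "ty": 0.1, "tz": -6.2, "twist": 0, "jaw": 30},
    {"tx": 0, "ty": 0.1, "tz": -6.5, "twist": 0, "jaw": 30},
    {"tx": 0, "ty": 0.1, "tz": -6.5, "twist": 0, "jaw": 30},
  ],
)

```text
time_s: 14.15
position: [539.6, 382.4, 197.9]
tcp_rot: [-0.455, 0.456, -0.541, 0.541]
force: [0.2, -0.1, -4.6]
opening: 37.6
```

Run:
```python
from h import *
state(); s=snap('side'); lidfit('side')
```

```text
t 14.15 pos [539.6 382.4 197.9] jaw deg -9.8 F [ 0.2 -0.1 -4.6] T [-0.06  0.13  0.03] open 37.6 q [-0.96  0.53  0.4   1.76 -0.25  0.9  -0.62]
side lid pts 4145 mean [535.  375.5 123. ] normal [ 0.173  0.985 -0.014] tilt deg -0.81 yaw deg 80.03 z [ 48.3 194.1]
```

Request:
apply_moves(
  motion=[
    {"tx": 0, "ty": 0, "tz": -0.2, "twist": 0, "jaw": 30},
    {"tx": 0, "ty": 0, "tz": -0.3, "twist": 0, "jaw": 30},
    {"tx": 0, "ty": 0, "tz": -0.4, "twist": 0, "jaw": 30},
    {"tx": 0, "ty": 0, "tz": -0.5, "twist": 0, "jaw": 30},
    {"tx": 0, "ty": 0, "tz": -0.6, "twist": 0, "jaw": 30},
    {"tx": 0, "ty": 0, "tz": -0.6, "twist": 0, "jaw": 30},
  ],
)

```text
time_s: 14.8
position: [540.5, 384.1, 195.7]
tcp_rot: [0.457, -0.454, 0.541, -0.54]
force: [-5.9, -1.5, 20.3]
opening: 37.3
```

Run:
```python
from h import *
state(); s=snap('side'); lidfit('side')
```

```text
t 14.8 pos [540.5 384.1 195.7] jaw deg -9.77 F [-5.9 -1.5 20.3] T [-0.29  1.54 -0.06] open 37.3 q [-0.96  0.54  0.4   1.76 -0.26  0.89 -0.62]
side lid pts 4100 mean [535.4 376.4 120.9] normal [ 0.171  0.985 -0.02 ] tilt deg -1.13 yaw deg 80.17 z [ 46.6 191.9]
```

Contact at 20 N. The lid's top edge is at z 191.9 against 191 expected, so it is seated. I relieve the load, then release.

Request:
apply_moves(
  motion=[
    {"tx": -0.05, "ty": -0.1, "tz": 0.15, "twist": 0, "jaw": 30},
    {"tx": -0.05, "ty": -0.15, "tz": 0.15, "twist": 0, "jaw": 30},
    {"tx": -0.05, "ty": -0.15, "tz": 0.15, "twist": 0, "jaw": 55},
    {"tx": -0.05, "ty": -0.15, "tz": 0.15, "twist": 0, "jaw": 70},
    {"tx": -0.05, "ty": -0.15, "tz": 0.15, "twist": 0, "jaw": 100},
    {"tx": -0.05, "ty": -0.15, "tz": 0.15, "twist": 0, "jaw": 100},
    {"tx": -0.05, "ty": -0.15, "tz": 0.15, "twist": 0, "jaw": 100},
    {"tx": -0.05, "ty": -0.15, "tz": 0.15, "twist": 0, "jaw": 100},
    {"tx": -0.05, "ty": -0.15, "tz": 0.15, "twist": 0, "jaw": 100},
  ],
)

```text
time_s: 15.75
position: [540.1, 382.7, 197.4]
tcp_rot: [0.457, -0.454, 0.541, -0.54]
force: [-0.6, 0.5, -0.9]
opening: 88.9
```

Run:
```python
from h import *
state(); s=snap('side'); lidfit('side')
```

```text
t 15.75 pos [540.1 382.7 197.4] jaw deg -9.77 F [-0.6  0.5 -0.9] T [-0.08  0.11 -0.02] open 88.9 q [-0.96  0.53  0.4   1.76 -0.26  0.89 -0.62]
side lid pts 4091 mean [534.3 374.  121.3] normal [0.171 0.985 0.   ] tilt deg 0.01 yaw deg 80.16 z [ 46.4 192.1]
```

Request:
apply_moves(
  motion=[
    {"tx": 0, "ty": 0, "tz": 2, "twist": 0, "jaw": 100},
    {"tx": 0, "ty": 0, "tz": 5, "twist": 0, "jaw": 100},
    {"tx": 0, "ty": 0, "tz": 8, "twist": 0, "jaw": 100},
    {"tx": 0, "ty": 0, "tz": 8, "twist": 0, "jaw": 100},
  ],
)

```text
time_s: 16.2
position: [542.1, 383.5, 281.7]
tcp_rot: [0.459, -0.452, 0.541, -0.54]
force: [0.3, 0.1, -0.0]
opening: 92.9
```

The lid stands free at 0° tilt. Now I locate the baskets from top and side while the arm is clear of the container.

Run:
```python
from h import *
t=snap('top'); s=snap('side'); lidfit('side')
a=cv2.resize(t['color'][200:285,320:430,::-1],None,fx=4,fy=4,interpolation=cv2.INTER_CUBIC)
b=cv2.resize(s['color'][215:350,235:405,::-1],None,fx=2.5,fy=2.5,interpolation=cv2.INTER_CUBIC)[:340,:]
cv2.imwrite('pics/b9.png',np.hstack([a,cv2.resize(b,(360,340))]))
```

```text
side lid pts 4094 mean [534.6 374.7 121. ] normal [ 0.17   0.985 -0.003] tilt deg -0.18 yaw deg 80.2 z [ 46.3 192.2]
```

View pics/b9.png

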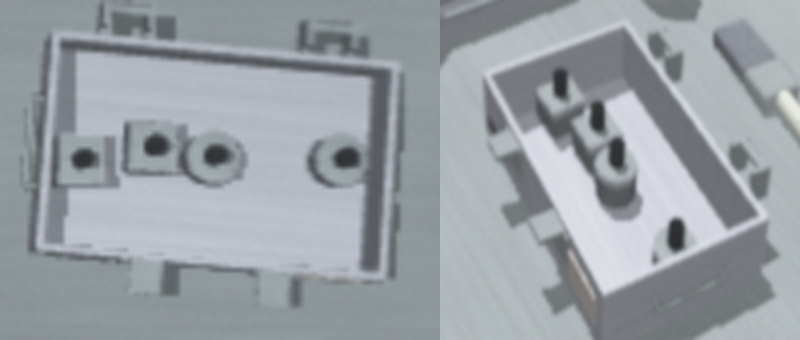

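Twelve pictures viewed. There are four baskets, with knobs at full-image px about (341,239.5), (359,236), (373.5,239) and (406.5,239.5). I refine these from the depth data.

```bash
cat >> h.py <<'E'
def knobs(names=('top','side'),fresh=True):
    # dark upright knobs: xy centres of points z 40..60, over bench region
    for n in names:
        s=snap(n) if fresh else load(n); X=cloud(s); c=s['color'].astype(int)
        m=(c.max(2)<75)&(X[...,2]>41)&(X[...,2]<64)&(X[...,0]>440)&(X[...,0]<660)&(X[...,1]>-320)&(X[...,1]<250)&(s['depth']>0)
        k,l,st,_=cv2.connectedComponentsWithStats(m.astype(np.uint8))
        for i in range(1,k):
            if st[i,4]>=8 and st[i,2]<25:
                P=X[l==i]; top=P[P[:,2]>np.percentile(P[:,2],60)]; v,u=np.nonzero(l==i)
                print(n,st[i,4],'mean',np.round(P.mean(0),1),'mid',np.round((P.min(0)+P.max(0))/2,1),'px',u.mean().round(1),v.mean().round(1),'at z52',np.round(atz(s,u.mean(),v.mean(),52 if n=='top' else 48),1))
E
python3 - <<'E'
from h import *
knobs(fresh=False); state()
t=load('top')
for p in((340.75,239.5),(359,236.25),(373.5,238.75),(406.5,239.5)): print(np.round(atz(t,*p,55),1))
E
```

```text
top 16 mean [ 562.8 -140.7   55.9] mid [ 562.5 -140.5   54.5] px 358.3 235.9 at z52 [ 563.1 -141.3   52. ]
top 16 mean [ 556.8 -182.6   55.9] mid [ 556.6 -183.7   55.2] px 373.6 238.4 at z52 [ 557.1 -183.3   52. ]
top 17 mean [ 556.3 -272.    56.4] mid [ 556.8 -272.6   55.9] px 405.9 239.2 at z52 [ 556.6 -273.    52. ]
top 13 mean [552.1 -91.7  57.5] mid [551.8 -91.8  55.6] px 340.5 239.4 at z52 [552.5 -92.3  52. ]
side 42 mean [546.4 -98.4  52.1] mid [547.5 -96.1  49.3] px 291.1 247.0 at z52 [548.8 -94.3  48. ]
side 47 mean [ 556.8 -148.4   51.1] mid [ 557.4 -147.3   49.9] px 309.0 260.8 at z52 [ 558.6 -145.5   48. ]
side 45 mean [ 550.5 -190.3   51.6] mid [ 550.8 -189.3   50.1] px 318.0 275.4 at z52 [ 552.5 -187.3   48. ]
side 57 mean [ 550.1 -280.6   51.7] mid [ 550.9 -279.7   50.1] px 346.1 307.9 at z52 [ 552.2 -278.    48. ]
t 16.3 pos [540.2 382.9 277.8] jaw deg -9.76 F [ 0.7  0.1 -0.9] T [-0.04  0.13 -0.02] open 93.2 q [-0.98  0.46  0.43  1.67 -0.22  1.05 -0.66]
[552.  -92.8  55. ]
[ 561.9 -142.7   55. ]
[ 555.8 -182.6   55. ]
[ 555.5 -274.    55. ]
```

Request:
apply_moves(
  motion=[
    {"tx": 1.05, "ty": -5, "tz": 0, "twist": 0, "jaw": 60},
    {"tx": 1.05, "ty": -10, "tz": 0, "twist": 3, "jaw": 60},
    {"tx": 1.05, "ty": -15, "tz": -1, "twist": 5.8, "jaw": 60},
    {"tx": 1.05, "ty": -20, "tz": -4, "twist": 5.8, "jaw": 60},
    {"tx": 1.05, "ty": -25, "tz": -7, "twist": 5.8, "jaw": 60},
    {"tx": 1.05, "ty": -30, "tz": -10, "twist": 5.8, "jaw": 60},
    {"tx": 1.05, "ty": -35, "tz": -13, "twist": 5.8, "jaw": 50},
    {"tx": 1.05, "ty": -40, "tz": -16, "twist": 5.8, "jaw": 50},
    {"tx": 1.05, "ty": -44, "tz": -17.8, "twist": 5.8, "jaw": 50},
    {"tx": 1.05, "ty": -47.6, "tz": -17.8, "twist": 5.8, "jaw": 50},
  ],
)

```text
time_s: 17.3
position: [548.6, -73.6, 101.9]
tcp_rot: [0.484, -0.482, 0.518, -0.515]
force: [1.2, 0.5, 0.6]
opening: 46.4
```

Request:
apply_moves(
  motion=[
    {"tx": 0, "ty": 0, "tz": 0, "twist": 0, "jaw": 50},
    {"tx": 0, "ty": 0, "tz": 0, "twist": 0, "jaw": 50},
  ],
)

```text
time_s: 17.5
position: [547.1, -75.1, 100.4]
tcp_rot: [0.482, -0.482, 0.52, -0.515]
force: [-0.0, 0.6, -0.0]
opening: 46.5
```

Run:
```python
from h import *
state(); knobs(('wrist',))
```

```text
t 17.5 pos [547.1 -75.1 100.4] jaw deg -4.08 F [-0.   0.6 -0. ] T [-0.02  0.07 -0.02] open 46.5 q [-0.18  0.53  0.32  2.08 -0.31  0.58  0.28]
wrist 103 mean [490.6 -85.2  47.7] mid [490.7 -84.9  48.4] px 222.4 228.5 at z52 [490.7 -85.   48. ]
wrist 9 mean [630.4 -89.4  45.4] mid [630.5 -89.1  44.9] px 376.8 222.1 at z52 [629.7 -88.5  48. ]
wrist 236 mean [550.4 -90.7  53.9] mid [550.5 -92.2  50. ] px 288.7 232.5 at z52 [550.3 -93.   48. ]
wrist 12 mean [ 628.2 -119.6   47.9] mid [ 628.2 -119.1   48.9] px 374.7 253.9 at z52 [ 628.2 -119.5   48. ]
wrist 12 mean [ 627.4 -132.5   48.1] mid [ 627.4 -132.8   49. ] px 373.7 266.8 at z52 [ 627.4 -132.6   48. ]
wrist 182 mean [ 643.9 -134.6   53. ] mid [ 645.  -133.6   53.3] px 393.3 270.2 at z52 [ 645.8 -137.4   48. ]
wrist 257 mean [ 560.6 -140.1   53. ] mid [ 560.8 -142.4   49.7] px 303.1 280.9 at z52 [ 560.7 -143.    48. ]
wrist 96 mean [ 481.  -225.5   47.4] mid [ 480.8 -224.5   48.6] px 230.4 356.3 at z52 [ 481.1 -224.9   48. ]
```

Request:
apply_moves(
  motion=[
    {"tx": 0.35, "ty": -1.8, "tz": 0, "twist": 0, "jaw": 50},
    {"tx": 0.35, "ty": -1.8, "tz": -3, "twist": 0, "jaw": 50},
    {"tx": 0.35, "ty": -1.8, "tz": -6, "twist": 0, "jaw": 50},
    {"tx": 0.35, "ty": -1.8, "tz": -8, "twist": 0, "jaw": 50},
    {"tx": 0.35, "ty": -1.8, "tz": -9.1, "twist": 0, "jaw": 50},
    {"tx": 0.35, "ty": -1.8, "tz": -9.1, "twist": 0, "jaw": 50},
    {"tx": 0.35, "ty": -1.8, "tz": -9.1, "twist": 0, "jaw": 50},
  ],
)

```text
time_s: 18.25
position: [551.7, -90.6, 10.5]
tcp_rot: [0.484, -0.482, 0.519, -0.514]
force: [0.1, -0.2, 0.8]
opening: 46.5
```

Request:
apply_moves(
  motion=[
    {"tx": 0, "ty": 0, "tz": 0, "twist": 0, "jaw": 30},
    {"tx": 0, "ty": 0, "tz": 0, "twist": 0, "jaw": 10},
    {"tx": 0, "ty": 0, "tz": 0, "twist": 0, "jaw": 5},
    {"tx": 0, "ty": 0, "tz": 0, "twist": 0, "jaw": 5},
    {"tx": 0, "ty": 0, "tz": 0, "twist": 0, "jaw": 5},
    {"tx": 0, "ty": 0, "tz": 0, "twist": 0, "jaw": 5},
    {"tx": 0, "ty": 0, "tz": 0, "twist": 0, "jaw": 5},
  ],
  newtons=20,
)

```text
time_s: 18.95
position: [551.7, -90.7, 10.7]
tcp_rot: [0.484, -0.482, 0.519, -0.514]
force: [-0.5, -0.4, 3.8]
opening: 13.1
```

Run:
```python
from h import *
state()
```

```text
t 18.95 pos [551.7 -90.7  10.7] jaw deg -3.87 F [-0.5 -0.4  3.8] T [-0.07  0.18  0.  ] open 13.1 q [-0.08  0.67  0.22  2.12 -0.38  0.39  0.37]
```

Knob gripped: opening 13.1 mm. I lift it and carry it to the tray.

Request:
apply_moves(
  motion=[
    {"tx": 0, "ty": 0, "tz": 3, "twist": 0, "jaw": 5},
    {"tx": 0, "ty": 0, "tz": 7, "twist": 0, "jaw": 5},
    {"tx": 0, "ty": 0, "tz": 9, "twist": 0, "jaw": 5},
    {"tx": 0.8, "ty": 4.6, "tz": 9.5, "twist": 0, "jaw": 5},
    {"tx": 1.6, "ty": 9.2, "tz": 9.5, "twist": 0, "jaw": 5},
    {"tx": 2.4, "ty": 13.8, "tz": 9.5, "twist": 0, "jaw": 5},
    {"tx": 3.2, "ty": 18.4, "tz": 9.5, "twist": 0, "jaw": 5},
    {"tx": 4, "ty": 23, "tz": 9.5, "twist": 0, "jaw": 5},
    {"tx": 4.8, "ty": 26, "tz": 9.5, "twist": 0, "jaw": 5},
    {"tx": 4.8, "ty": 27.6, "tz": 9.5, "twist": 0, "jaw": 5},
  ],
)

```text
time_s: 19.95
position: [599.9, 189.1, 105.1]
tcp_rot: [0.485, -0.483, 0.518, -0.513]
force: [-0.5, 0.3, -1.0]
opening: 13.4
```

Request:
apply_moves(
  motion=[
    {"tx": 0, "ty": 0, "tz": 0, "twist": 0, "jaw": 5},
    {"tx": 0, "ty": 0, "tz": 0, "twist": 0, "jaw": 5},
  ],
)

```text
time_s: 20.15
position: [599.3, 187.9, 104.8]
tcp_rot: [0.484, -0.483, 0.518, -0.513]
force: [-0.5, -0.4, -1.0]
opening: 13.2
```

Run:
```python
from h import *
state(); knobs(('top','side'))
```

```text
t 20.15 pos [599.3 187.9 104.8] jaw deg -3.67 F [-0.5 -0.4 -1. ] T [-0.11  0.08  0.01] open 13.2 q [-0.63  0.6   0.37  1.91 -0.34  0.69 -0.12]
top 15 mean [ 562.7 -141.    55.4] mid [ 563.  -140.8   52. ] px 358.4 235.9 at z52 [ 563.  -141.5   52. ]
top 17 mean [ 556.5 -181.9   57.8] mid [ 556.2 -183.    52.8] px 373.4 238.4 at z52 [ 557.  -182.9   52. ]
top 19 mean [ 556.6 -271.9   58. ] mid [ 556.7 -272.5   56.7] px 406.0 239.0 at z52 [ 557.1 -273.4   52. ]
side 45 mean [ 556.6 -148.5   52.3] mid [ 557.  -147.8   50. ] px 309.0 260.4 at z52 [ 559.1 -144.6   48. ]
side 45 mean [ 550.6 -190.4   51.2] mid [ 550.8 -189.2   49.9] px 318.1 275.6 at z52 [ 552.4 -187.7   48. ]
side 54 mean [ 550.1 -280.7   52. ] mid [ 550.8 -279.5   50. ] px 346.1 307.9 at z52 [ 552.3 -277.9   48. ]
```

Request:
apply_moves(
  motion=[
    {"tx": 0, "ty": 0, "tz": -3, "twist": 0, "jaw": 5},
    {"tx": 0, "ty": 0, "tz": -6, "twist": 0, "jaw": 5},
    {"tx": 0, "ty": 0, "tz": -8, "twist": 0, "jaw": 5},
    {"tx": 0, "ty": 0, "tz": -8.9, "twist": 0, "jaw": 5},
    {"tx": 0, "ty": 0, "tz": -9.3, "twist": 0, "jaw": 5},
    {"tx": 0, "ty": 0, "tz": -9.3, "twist": 0, "jaw": 5},
    {"tx": 0, "ty": 0, "tz": -9.3, "twist": 0, "jaw": 5},
  ],
)

```text
time_s: 20.95
position: [600.4, 186.4, 13.2]
tcp_rot: [0.484, -0.482, 0.519, -0.514]
force: [0.0, -0.5, -0.7]
opening: 13.2
```

Request:
apply_moves(
  motion=[
    {"tx": 0, "ty": 0, "tz": 0, "twist": 0, "jaw": 20},
    {"tx": 0, "ty": 0, "tz": 0, "twist": 0, "jaw": 35},
    {"tx": 0, "ty": 0, "tz": 0, "twist": 0, "jaw": 50},
    {"tx": 0, "ty": 0, "tz": 0, "twist": 0, "jaw": 50},
    {"tx": 0, "ty": 0, "tz": 0, "twist": 0, "jaw": 50},
    {"tx": 0, "ty": 0, "tz": 3, "twist": 0, "jaw": 50},
    {"tx": 0, "ty": 0, "tz": 6, "twist": 0, "jaw": 50},
    {"tx": 0, "ty": 0, "tz": 9, "twist": 0, "jaw": 50},
    {"tx": 0, "ty": 0, "tz": 9, "twist": 0, "jaw": 50},
    {"tx": 0, "ty": 0, "tz": 9, "twist": 0, "jaw": 50},
  ],
)

```text
time_s: 21.95
position: [600.6, 186.7, 103.7]
tcp_rot: [0.485, -0.482, 0.518, -0.514]
force: [-0.4, -0.4, -0.5]
opening: 46.6
```

Run:
```python
from h import *
state(); knobs(('top','side'))
```

```text
t 21.95 pos [600.6 186.7 103.7] jaw deg -3.82 F [-0.4 -0.4 -0.5] T [-0.07  0.06  0.01] open 46.6 q [-0.63  0.61  0.37  1.92 -0.35  0.68 -0.11]
top 16 mean [ 562.9 -140.6   57.4] mid [ 562.4 -142.3   52.2] px 358.4 235.8 at z52 [ 563.3 -141.4   52. ]
top 15 mean [ 556.8 -181.8   57.1] mid [ 556.1 -183.4   53.6] px 373.3 238.3 at z52 [ 557.2 -182.7   52. ]
top 18 mean [ 556.4 -271.9   59.1] mid [ 556.4 -271.6   57.8] px 406.1 239.1 at z52 [ 557.  -273.7   52. ]
side 30 mean [596.2 177.2  51.1] mid [596.7 178.3  49.9] px 252.1 174.1 at z52 [598.2 181.7  48. ]
side 47 mean [ 556.9 -148.3   51.6] mid [ 557.3 -147.    50.3] px 309.0 260.6 at z52 [ 558.9 -145.1   48. ]
side 44 mean [ 550.6 -190.3   51.8] mid [ 550.9 -188.7   51.3] px 318.1 275.3 at z52 [ 552.7 -187.1   48. ]
side 55 mean [ 549.9 -280.5   51.6] mid [ 551.2 -279.4   49.9] px 345.9 308.0 at z52 [ 551.9 -277.9   48. ]
```

Basket 1 stands in the tray, with its knob at z like the others. Next is basket 2 at (561,-143).

Request:
apply_moves(
  motion=[
    {"tx": -0.5, "ty": -4.5, "tz": 0, "twist": 0, "jaw": 50},
    {"tx": -1, "ty": -9, "tz": 0, "twist": 0, "jaw": 50},
    {"tx": -1.5, "ty": -13.5, "tz": 0, "twist": 0, "jaw": 50},
    {"tx": -2, "ty": -18, "tz": 0, "twist": 0, "jaw": 50},
    {"tx": -2.5, "ty": -22.5, "tz": 0, "twist": 0, "jaw": 50},
    {"tx": -3, "ty": -27, "tz": 0, "twist": 0, "jaw": 50},
    {"tx": -3.95, "ty": -31, "tz": 0, "twist": 0, "jaw": 50},
    {"tx": -3.95, "ty": -33, "tz": 0, "twist": 0, "jaw": 50},
    {"tx": -3.95, "ty": -33, "tz": 0, "twist": 0, "jaw": 50},
    {"tx": -3.95, "ty": -33, "tz": 0, "twist": 0, "jaw": 50},
  ],
)

```text
time_s: 23.05
position: [559.7, -143.3, 101.3]
tcp_rot: [0.483, -0.483, 0.519, -0.514]
force: [0.6, -0.4, 0.2]
opening: 46.7
```

Run:
```python
from h import *
state(); knobs(('wrist',))
```

```text
t 23.05 pos [ 559.7 -143.3  101.3] jaw deg -3.86 F [ 0.6 -0.4  0.2] T [-0.04  0.07  0.02] open 46.7 q [-0.06  0.55  0.32  2.03 -0.3   0.61  0.4 ]
wrist 648 mean [ 487.9 -124.4   48.4] mid [ 487.8 -129.1   48.8] px 200.9 197.0 at z52 [ 487.9 -123.1   48. ]
wrist 12 mean [631.1 -77.9  46.8] mid [631.1 -78.4  48.5] px 364.5 132.8 at z52 [630.8 -77.9  48. ]
wrist 26 mean [630.5 -87.8  47.8] mid [630.5 -87.6  47.7] px 363.8 145.0 at z52 [630.4 -87.8  48. ]
wrist 8 mean [ 639.3 -104.6   60.7] mid [ 639.4 -104.7   61.1] px 378.8 166.6 at z52 [ 643.2 -106.7   48. ]
wrist 20 mean [ 628.8 -113.    46.6] mid [ 628.7 -113.3   47.2] px 361.2 174.8 at z52 [ 628.4 -112.8   48. ]
wrist 23 mean [ 648.3 -134.7   52.8] mid [ 648.9 -134.7   54.2] px 385.6 199.4 at z52 [ 649.8 -136.    48. ]
wrist 13 mean [ 626.9 -140.2   46. ] mid [ 626.9 -140.3   46.3] px 358.8 205.0 at z52 [ 626.4 -139.6   48. ]
wrist 229 mean [ 560.8 -140.8   54.3] mid [ 560.9 -142.1   49.5] px 284.9 213.1 at z52 [ 560.7 -142.8   48. ]
wrist 244 mean [ 555.1 -182.1   53.5] mid [ 554.9 -184.    49.5] px 281.5 256.4 at z52 [ 554.8 -184.7   48. ]
wrist 14 mean [ 623.6 -187.8   47.7] mid [ 623.5 -187.4   47.4] px 355.4 254.9 at z52 [ 623.5 -187.6   48. ]
wrist 116 mean [ 554.7 -275.2   56.3] mid [ 554.7 -276.    55.4] px 287.6 343.8 at z52 [ 554.3 -282.3   48. ]
```

Request:
apply_moves(
  motion=[
    {"tx": 0, "ty": -0.1, "tz": -3, "twist": 0, "jaw": 50},
    {"tx": 0, "ty": -0.1, "tz": -6, "twist": 0, "jaw": 50},
    {"tx": 0, "ty": -0.1, "tz": -8, "twist": 0, "jaw": 50},
    {"tx": 0, "ty": -0.1, "tz": -9.1, "twist": 0, "jaw": 50},
    {"tx": 0, "ty": -0.1, "tz": -9.1, "twist": 0, "jaw": 50},
    {"tx": 0, "ty": -0.1, "tz": -9.1, "twist": 0, "jaw": 50},
  ],
)

```text
time_s: 23.7
position: [560.2, -142.7, 10.7]
tcp_rot: [0.484, -0.483, 0.519, -0.513]
force: [0.2, -0.0, 0.2]
opening: 46.3
```

Request:
apply_moves(
  motion=[
    {"tx": 0, "ty": 0, "tz": 0, "twist": 0, "jaw": 30},
    {"tx": 0, "ty": 0, "tz": 0, "twist": 0, "jaw": 10},
    {"tx": 0, "ty": 0, "tz": 0, "twist": 0, "jaw": 5},
    {"tx": 0, "ty": 0, "tz": 0, "twist": 0, "jaw": 5},
    {"tx": 0, "ty": 0, "tz": 0, "twist": 0, "jaw": 5},
    {"tx": 0, "ty": 0, "tz": 0, "twist": 0, "jaw": 5},
    {"tx": 0, "ty": 0, "tz": 0, "twist": 0, "jaw": 5},
    {"tx": 0, "ty": 0, "tz": 3, "twist": 0, "jaw": 5},
    {"tx": 0, "ty": 0, "tz": 6, "twist": 0, "jaw": 5},
    {"tx": 0, "ty": 0, "tz": 9.5, "twist": 0, "jaw": 5},
  ],
)

```text
time_s: 24.7
position: [559.3, -142.6, 105.9]
tcp_rot: [0.483, -0.484, 0.52, -0.512]
force: [1.3, -0.5, -1.8]
opening: 13.4
```

Run:
```python
from h import *
state()
```

```text
t 24.7 pos [ 559.3 -142.6  105.9] jaw deg -3.73 F [ 1.3 -0.5 -1.8] T [-0.01 -0.03 -0.03] open 13.4 q [-0.07  0.55  0.33  2.02 -0.3   0.63  0.4 ]
```

Request:
apply_moves(
  motion=[
    {"tx": 0.8, "ty": 4.5, "tz": 0, "twist": 0, "jaw": 5},
    {"tx": 1.6, "ty": 9, "tz": 0, "twist": 0, "jaw": 5},
    {"tx": 2.4, "ty": 13.5, "tz": 0, "twist": 0, "jaw": 5},
    {"tx": 3.2, "ty": 18, "tz": 0, "twist": 0, "jaw": 5},
    {"tx": 4.1, "ty": 22.5, "tz": 0, "twist": 0, "jaw": 5},
    {"tx": 4.1, "ty": 24.8, "tz": 0, "twist": 0, "jaw": 5},
    {"tx": 4.1, "ty": 24.8, "tz": 0, "twist": 0, "jaw": 5},
    {"tx": 4.1, "ty": 24.8, "tz": -3, "twist": 0, "jaw": 5},
    {"tx": 4.1, "ty": 24.8, "tz": -6, "twist": 0, "jaw": 5},
    {"tx": 4.1, "ty": 24.8, "tz": -6, "twist": 0, "jaw": 5},
  ],
)

```text
time_s: 25.7
position: [597.7, 103.9, 42.8]
tcp_rot: [0.481, -0.485, 0.521, -0.512]
force: [-1.1, 0.0, -1.0]
opening: 13.1
```

Run:
```python
from h import *
state()
```

```text
t 25.7 pos [597.7 103.9  42.8] jaw deg -3.78 F [-1.1  0.  -1. ] T [-0.07  0.11  0.  ] open 13.1 q [-0.46  0.67  0.31  1.99 -0.38  0.55  0.05]
```

Request:
apply_moves(
  motion=[
    {"tx": 0, "ty": 0, "tz": -1.5, "twist": 0, "jaw": 5},
    {"tx": 0, "ty": 0, "tz": -2.5, "twist": 0, "jaw": 5},
    {"tx": 0, "ty": 0, "tz": -3.1, "twist": 0, "jaw": 5},
    {"tx": 0, "ty": 0, "tz": -3.1, "twist": 0, "jaw": 5},
  ],
)

```text
time_s: 26.1
position: [597.5, 103.6, 11.5]
tcp_rot: [0.481, -0.485, 0.521, -0.512]
force: [0.9, 0.3, -0.5]
opening: 13.5
```

Request:
apply_moves(
  motion=[
    {"tx": 0, "ty": 0, "tz": 0, "twist": 0, "jaw": 20},
    {"tx": 0, "ty": 0, "tz": 0, "twist": 0, "jaw": 35},
    {"tx": 0, "ty": 0, "tz": 0, "twist": 0, "jaw": 50},
    {"tx": 0, "ty": 0, "tz": 0, "twist": 0, "jaw": 50},
    {"tx": 0, "ty": 0, "tz": 0, "twist": 0, "jaw": 50},
    {"tx": 0, "ty": 0, "tz": 3, "twist": 0, "jaw": 50},
    {"tx": 0, "ty": 0, "tz": 6, "twist": 0, "jaw": 50},
    {"tx": 0, "ty": 0, "tz": 9, "twist": 0, "jaw": 50},
    {"tx": 0, "ty": 0, "tz": 9, "twist": 0, "jaw": 50},
    {"tx": 0, "ty": 0, "tz": 9, "twist": 0, "jaw": 50},
  ],
)

```text
time_s: 27.1
position: [597.8, 103.9, 102.1]
tcp_rot: [0.482, -0.485, 0.521, -0.512]
force: [-0.4, -0.7, 0.1]
opening: 46.4
```

Run:
```python
from h import *
state(); knobs(('top','side'))
```

```text
t 27.1 pos [597.8 103.9 102.1] jaw deg -3.78 F [-0.4 -0.7  0.1] T [-0.08  0.08 -0.01] open 46.4 q [-0.5   0.59  0.37  1.96 -0.34  0.66  0.01]
top 16 mean [ 556.7 -182.4   57.3] mid [ 556.2 -183.9   55.5] px 373.6 238.4 at z52 [ 557.1 -183.3   52. ]
top 18 mean [ 556.5 -271.8   57.3] mid [ 556.5 -271.7   57.4] px 405.9 239.1 at z52 [ 556.9 -273.1   52. ]
side 29 mean [596.3 177.8  51. ] mid [597.2 178.6  49.3] px 252.0 174.1 at z52 [598.2 182.   48. ]
side 25 mean [594.1  97.   50.6] mid [594.5  98.5  49. ] px 266.8 191.2 at z52 [595.8 100.3  48. ]
side 46 mean [ 550.7 -189.9   51.8] mid [ 550.9 -188.6   50.4] px 318.0 275.1 at z52 [ 552.9 -186.6   48. ]
side 53 mean [ 550.  -280.4   51.8] mid [ 550.5 -279.3   49.9] px 346.0 307.8 at z52 [ 552.2 -277.7   48. ]
```

Two baskets are placed. Basket 3 at (555,-185).

Request:
apply_moves(
  motion=[
    {"tx": -0.8, "ty": -4.5, "tz": 0, "twist": 0, "jaw": 50},
    {"tx": -1.6, "ty": -9, "tz": 0, "twist": 0, "jaw": 50},
    {"tx": -2.4, "ty": -13.5, "tz": 0, "twist": 0, "jaw": 50},
    {"tx": -3.2, "ty": -18, "tz": 0, "twist": 0, "jaw": 50},
    {"tx": -4, "ty": -22.5, "tz": 0, "twist": 0, "jaw": 50},
    {"tx": -4.25, "ty": -27, "tz": 0, "twist": 0, "jaw": 50},
    {"tx": -4.25, "ty": -29, "tz": 0, "twist": 0, "jaw": 50},
    {"tx": -4.25, "ty": -29, "tz": 0, "twist": 0, "jaw": 50},
    {"tx": -4.25, "ty": -29, "tz": -3, "twist": 0, "jaw": 50},
    {"tx": -4.25, "ty": -29, "tz": -3, "twist": 0, "jaw": 50},
  ],
)

```text
time_s: 28.2
position: [552.4, -184.2, 67.5]
tcp_rot: [0.48, -0.487, 0.523, -0.509]
force: [-0.3, 0.4, 0.4]
opening: 46.7
```

Run:
```python
from h import *
state(); knobs(('side',))
```

```text
t 28.2 pos [ 552.4 -184.2   67.5] jaw deg -3.71 F [-0.3  0.4  0.4] T [-0.06  0.1   0.06] open 46.7 q [ 0.03  0.61  0.3   2.02 -0.32  0.57  0.48]
side 27 mean [595.7 177.4  51.1] mid [595.8 178.   50. ] px 251.9 174.1 at z52 [597.7 181.9  48. ]
side 27 mean [594.1  96.8  50. ] mid [594.7  98.1  49.8] px 266.8 191.4 at z52 [595.4  99.4  48. ]
side 44 mean [ 550.6 -190.4   51.4] mid [ 550.5 -189.    49.9] px 318.1 275.5 at z52 [ 552.5 -187.5   48. ]
side 70 mean [ 550.4 -280.4   51.8] mid [ 551.2 -279.3   49.8] px 346.2 307.7 at z52 [ 552.6 -277.7   48. ]
```

Request:
apply_moves(
  motion=[
    {"tx": 0.25, "ty": -0.1, "tz": -3, "twist": 0, "jaw": 50},
    {"tx": 0.25, "ty": -0.1, "tz": -5, "twist": 0, "jaw": 50},
    {"tx": 0.25, "ty": -0.1, "tz": -5.75, "twist": 0, "jaw": 50},
    {"tx": 0.25, "ty": -0.1, "tz": -5.75, "twist": 0, "jaw": 50},
  ],
)

```text
time_s: 28.65
position: [555.1, -184.7, 11.1]
tcp_rot: [0.48, -0.487, 0.523, -0.509]
force: [0.7, -0.9, 0.7]
opening: 46.6
```

Request:
apply_moves(
  motion=[
    {"tx": 0, "ty": 0, "tz": 0, "twist": 0, "jaw": 30},
    {"tx": 0, "ty": 0, "tz": 0, "twist": 0, "jaw": 10},
    {"tx": 0, "ty": 0, "tz": 0, "twist": 0, "jaw": 5},
    {"tx": 0, "ty": 0, "tz": 0, "twist": 0, "jaw": 5},
    {"tx": 0, "ty": 0, "tz": 0, "twist": 0, "jaw": 5},
    {"tx": 0, "ty": 0, "tz": 0, "twist": 0, "jaw": 5},
    {"tx": 0, "ty": 0, "tz": 0, "twist": 0, "jaw": 5},
    {"tx": 0, "ty": 0, "tz": 3, "twist": 0, "jaw": 5},
    {"tx": 0, "ty": 0, "tz": 6, "twist": 0, "jaw": 5},
    {"tx": 0, "ty": 0, "tz": 9.5, "twist": 0, "jaw": 5},
  ],
)

```text
time_s: 29.65
position: [554.4, -184.5, 106.3]
tcp_rot: [0.48, -0.488, 0.523, -0.508]
force: [-0.3, 0.9, -0.3]
opening: 13.4
```

Run:
```python
from h import *
state(); knobs(('side',))
```

```text
t 29.65 pos [ 554.4 -184.5  106.3] jaw deg -3.67 F [-0.3  0.9 -0.3] T [-0.1   0.03  0.03] open 13.4 q [-0.    0.56  0.34  1.99 -0.29  0.66  0.46]
side 26 mean [596.  177.7  52. ] mid [595.9 179.2  50.5] px 251.9 173.8 at z52 [598.5 183.3  48. ]
side 68 mean [ 550.2 -280.5   51.3] mid [ 551.1 -279.2   50.6] px 346.1 308.0 at z52 [ 552.1 -278.1   48. ]
```

The basket at (597,101) is missing from the side list. It may be hidden by the arm or it may have been knocked, so I check before placing.

Run:
```python
from h import *
t=snap('top'); s=load('side'); print(proj(s,[597,101,48]),proj(s,[554,-184,230]))
cv2.imwrite('pics/b10.png',np.hstack([cv2.resize(t['color'][190:300,205:345,::-1],None,fx=2.7,fy=2.7),cv2.resize(s['color'][140:260,200:340,::-1],(378,297))]))
```

```text
[267.13558805 190.85600887] [320.6308778 192.988957 ]
```

View pics/b10.png

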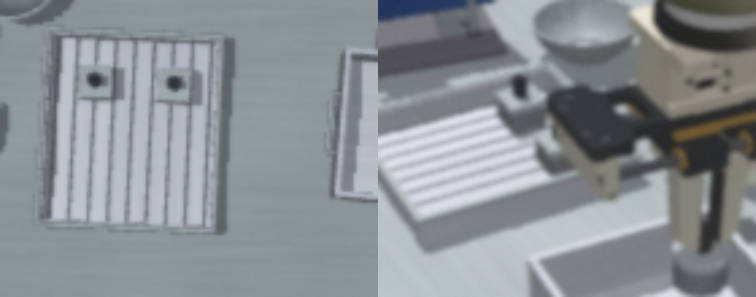

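It was only hidden: both baskets stand in the tray at crop (97,80) and (175,83), and the held one hangs upright. I place it at about (500,185).

Request:
apply_moves(
  motion=[
    {"tx": -0.7, "ty": 4.6, "tz": 0, "twist": 0, "jaw": 5},
    {"tx": -1.4, "ty": 9.2, "tz": 0, "twist": 0, "jaw": 5},
    {"tx": -2.1, "ty": 13.8, "tz": 0, "twist": 0, "jaw": 5},
    {"tx": -2.8, "ty": 18.4, "tz": 0, "twist": 0, "jaw": 5},
    {"tx": -3.5, "ty": 23, "tz": 0, "twist": 0, "jaw": 5},
    {"tx": -4.2, "ty": 27.6, "tz": 0, "twist": 0, "jaw": 5},
    {"tx": -4.9, "ty": 32.2, "tz": 0, "twist": 0, "jaw": 5},
    {"tx": -5.4, "ty": 35.5, "tz": 0, "twist": 0, "jaw": 5},
    {"tx": -5.4, "ty": 36.5, "tz": 0, "twist": 0, "jaw": 5},
    {"tx": -5.4, "ty": 36.5, "tz": -1, "twist": 0, "jaw": 5},
  ],
)

```text
time_s: 30.75
position: [503.5, 181.1, 99.5]
tcp_rot: [0.483, -0.486, 0.52, -0.51]
force: [0.3, -0.7, -1.0]
opening: 13.5
```

Request:
apply_moves(
  motion=[
    {"tx": 0, "ty": 0, "tz": 0, "twist": 0, "jaw": 5},
    {"tx": 0, "ty": 0, "tz": -2.5, "twist": 0, "jaw": 5},
    {"tx": 0, "ty": 0, "tz": -5, "twist": 0, "jaw": 5},
    {"tx": 0, "ty": 0, "tz": -5, "twist": 0, "jaw": 5},
    {"tx": 0, "ty": 0, "tz": -5, "twist": 0, "jaw": 5},
  ],
)

```text
time_s: 31.25
position: [503.6, 179.2, 49.4]
tcp_rot: [0.481, -0.486, 0.521, -0.511]
force: [-0.2, 0.1, -0.9]
opening: 13.2
```

Run:
```python
from h import *
state()
```

```text
t 31.25 pos [503.6 179.2  49.4] jaw deg -3.65 F [-0.2  0.1 -0.9] T [-0.1   0.09  0.01] open 13.2 q [-0.65  0.6   0.3   2.15 -0.42  0.46 -0.08]
```

Next: lower to 12, release, rise.

Request:
apply_moves(
  motion=[
    {"tx": 0, "ty": 0, "tz": -2, "twist": 0, "jaw": 5},
    {"tx": 0, "ty": 0, "tz": -3.2, "twist": 0, "jaw": 5},
    {"tx": 0, "ty": 0, "tz": -3.75, "twist": 0, "jaw": 5},
    {"tx": 0, "ty": 0, "tz": -3.75, "twist": 0, "jaw": 5},
  ],
)

```text
time_s: 31.65
position: [503.4, 178.9, 11.9]
tcp_rot: [0.481, -0.486, 0.521, -0.511]
force: [-0.8, 0.8, -0.6]
opening: 13.3
```

Request:
apply_moves(
  motion=[
    {"tx": 0, "ty": 0, "tz": 0, "twist": 0, "jaw": 20},
    {"tx": 0, "ty": 0, "tz": 0, "twist": 0, "jaw": 35},
    {"tx": 0, "ty": 0, "tz": 0, "twist": 0, "jaw": 50},
    {"tx": 0, "ty": 0, "tz": 0, "twist": 0, "jaw": 50},
    {"tx": 0, "ty": 0, "tz": 0, "twist": 0, "jaw": 50},
    {"tx": 0, "ty": 0, "tz": 3, "twist": 0, "jaw": 50},
    {"tx": 0, "ty": 0, "tz": 6, "twist": 0, "jaw": 50},
    {"tx": 0, "ty": 0, "tz": 9, "twist": 0, "jaw": 50},
    {"tx": 0, "ty": 0, "tz": 9, "twist": 0, "jaw": 50},
    {"tx": 0, "ty": 0, "tz": 9, "twist": 0, "jaw": 50},
  ],
)

```text
time_s: 32.65
position: [503.6, 179.3, 102.4]
tcp_rot: [0.482, -0.486, 0.521, -0.511]
force: [0.4, 1.1, -0.6]
opening: 46.7
```

Run:
```python
from h import *
state(); knobs(('top','side'))
```

```text
t 32.65 pos [503.6 179.3 102.4] jaw deg -3.65 F [ 0.4  1.1 -0.6] T [-0.05  0.02 -0.01] open 46.7 q [-0.7   0.52  0.38  2.12 -0.36  0.58 -0.12]
top 17 mean [599.5 104.   57.2] mid [599.6 103.7  56.2] px 268.9 220.5 at z52 [600.1 104.1  52. ]
top 18 mean [ 556.9 -271.8   57. ] mid [ 556.6 -271.9   57.5] px 405.9 238.9 at z52 [ 557.3 -273.1   52. ]
side 30 mean [596.4 177.7  50.9] mid [596.3 178.6  49.3] px 252.1 174.1 at z52 [598.2 181.8  48. ]
side 33 mean [501.3 172.4  51.5] mid [501.4 174.   50.6] px 216.2 186.3 at z52 [503.  177.3  48. ]
side 27 mean [593.5  96.4  50.6] mid [593.9  96.7  49.9] px 266.7 191.3 at z52 [595.2  99.8  48. ]
side 54 mean [ 549.8 -280.7   51.7] mid [ 550.5 -279.5   50.4] px 346.0 308.0 at z52 [ 551.9 -278.1   48. ]
```

Request:
apply_moves(
  motion=[
    {"tx": 0.6, "ty": -4.8, "tz": 0, "twist": 0, "jaw": 50},
    {"tx": 1.2, "ty": -9.6, "tz": 0, "twist": 0, "jaw": 50},
    {"tx": 1.8, "ty": -14.4, "tz": 0, "twist": 0, "jaw": 50},
    {"tx": 2.4, "ty": -19.2, "tz": 0, "twist": 0, "jaw": 50},
    {"tx": 3, "ty": -24, "tz": 0, "twist": 0, "jaw": 50},
    {"tx": 3.6, "ty": -28.8, "tz": 0, "twist": 0, "jaw": 50},
    {"tx": 4.2, "ty": -33.6, "tz": 0, "twist": 0, "jaw": 50},
    {"tx": 4.8, "ty": -38.4, "tz": 0, "twist": 0, "jaw": 50},
    {"tx": 5.1, "ty": -43, "tz": 0, "twist": 0, "jaw": 50},
    {"tx": 5.1, "ty": -45.4, "tz": 0, "twist": 0, "jaw": 50},
  ],
)

```text
time_s: 33.75
position: [552.8, -279.8, 99.8]
tcp_rot: [0.479, -0.486, 0.522, -0.511]
force: [0.6, -0.1, -0.7]
opening: 46.6
```

Request:
apply_moves(
  motion=[
    {"tx": 0, "ty": 0, "tz": 0, "twist": 0, "jaw": 50},
    {"tx": 0, "ty": 0, "tz": 0, "twist": 0, "jaw": 50},
  ],
)

```text
time_s: 33.95
position: [551.6, -280.0, 98.4]
tcp_rot: [0.478, -0.486, 0.523, -0.511]
force: [0.1, 0.0, -0.2]
opening: 46.3
```

Run:
```python
from h import *
state(); knobs(('wrist','side'))
```

```text
t 33.95 pos [ 551.6 -280.    98.4] jaw deg -4.0 F [ 0.1  0.  -0.2] T [-0.05  0.02 -0.02] open 46.3 q [ 0.16  0.6   0.32  1.92 -0.29  0.68  0.59]
wrist 133 mean [ 627.4 -135.6   46.8] mid [ 627.5 -135.1   47.8] px 374.0 20.7 at z52 [ 627.1 -135.8   48. ]
wrist 68 mean [ 624.8 -165.    48.7] mid [ 624.9 -164.4   48.5] px 370.4 64.8 at z52 [ 625.  -164.9   48. ]
wrist 10 mean [ 624.2 -175.6   49.5] mid [ 624.2 -175.6   49.7] px 369.6 79.9 at z52 [ 624.6 -175.4   48. ]
wrist 46 mean [ 623.2 -190.8   49. ] mid [ 623.3 -189.6   48. ] px 367.8 101.1 at z52 [ 623.5 -190.7   48. ]
wrist 42 mean [ 621.5 -217.7   49.2] mid [ 621.5 -217.2   48.3] px 365.2 136.6 at z52 [ 621.8 -217.7   48. ]
wrist 13 mean [ 619.7 -243.8   49.8] mid [ 619.7 -244.    49.6] px 363.0 168.9 at z52 [ 620.2 -244.1   48. ]
wrist 13 mean [ 629.6 -244.5   60.9] mid [ 629.7 -244.6   61. ] px 378.8 171.1 at z52 [ 633.4 -246.8   48. ]
wrist 22 mean [ 618.  -268.9   48.4] mid [ 618.1 -268.5   48.5] px 360.4 197.8 at z52 [ 618.1 -269.    48. ]
wrist 232 mean [ 554.8 -273.2   54.3] mid [ 554.7 -274.3   49.4] px 287.6 208.9 at z52 [ 554.7 -275.    48. ]
wrist 21 mean [ 638.9 -274.3   52.6] mid [ 639.3 -274.2   54.5] px 386.3 203.7 at z52 [ 640.4 -275.7   48. ]
wrist 9 mean [ 627.5 -275.6   61.1] mid [ 627.5 -275.7   61.1] px 375.6 208.8 at z52 [ 631.2 -279.7   48. ]
wrist 20 mean [ 616.3 -293.7   46.9] mid [ 616.3 -293.6   47.1] px 358.0 224.4 at z52 [ 616.1 -293.3   48. ]
side 22 mean [595.6 177.8  51.4] mid [595.7 180.   51. ] px 251.8 174.0 at z52 [597.8 182.6  48. ]
side 28 mean [500.8 172.7  51. ] mid [501.4 175.2  50.3] px 215.9 186.4 at z52 [502.2 177.   48. ]
side 22 mean [593.8  96.   50.4] mid [594.1  97.2  48.7] px 266.9 191.5 at z52 [595.3  99.   48. ]
side 50 mean [ 549.9 -280.6   51.9] mid [ 550.7 -279.2   49.8] px 346.0 307.9 at z52 [ 552.1 -277.9   48. ]
```

Request:
apply_moves(
  motion=[
    {"tx": 0.3, "ty": 0.4, "tz": -2, "twist": 0, "jaw": 50},
    {"tx": 0.3, "ty": 0.4, "tz": -5, "twist": 0, "jaw": 50},
    {"tx": 0.3, "ty": 0.4, "tz": -7.5, "twist": 0, "jaw": 50},
    {"tx": 0.3, "ty": 0.4, "tz": -8.8, "twist": 0, "jaw": 50},
    {"tx": 0.3, "ty": 0.4, "tz": -8.8, "twist": 0, "jaw": 50},
    {"tx": 0.3, "ty": 0.4, "tz": -8.8, "twist": 0, "jaw": 50},
  ],
)

```text
time_s: 34.65
position: [555.9, -273.4, 11.4]
tcp_rot: [0.48, -0.487, 0.522, -0.51]
force: [-0.1, -0.2, 1.2]
opening: 46.5
```

Request:
apply_moves(
  motion=[
    {"tx": 0, "ty": 0, "tz": 0, "twist": 0, "jaw": 30},
    {"tx": 0, "ty": 0, "tz": 0, "twist": 0, "jaw": 10},
    {"tx": 0, "ty": 0, "tz": 0, "twist": 0, "jaw": 5},
    {"tx": 0, "ty": 0, "tz": 0, "twist": 0, "jaw": 5},
    {"tx": 0, "ty": 0, "tz": 0, "twist": 0, "jaw": 5},
    {"tx": 0, "ty": 0, "tz": 0, "twist": 0, "jaw": 5},
    {"tx": 0, "ty": 0, "tz": 0, "twist": 0, "jaw": 5},
    {"tx": 0, "ty": 0, "tz": 3, "twist": 0, "jaw": 5},
    {"tx": 0, "ty": 0, "tz": 6, "twist": 0, "jaw": 5},
    {"tx": 0, "ty": 0, "tz": 9.5, "twist": 0, "jaw": 5},
  ],
)

```text
time_s: 35.65
position: [555.2, -273.1, 106.5]
tcp_rot: [0.479, -0.487, 0.523, -0.509]
force: [0.5, -0.2, -1.9]
opening: 13.4
```

Run:
```python
from h import *
state()
```

```text
t 35.65 pos [ 555.2 -273.1  106.5] jaw deg -3.77 F [ 0.5 -0.2 -1.9] T [-0.1   0.   -0.02] open 13.4 q [ 0.15  0.6   0.33  1.92 -0.28  0.7   0.58]
```

Request:
apply_moves(
  motion=[
    {"tx": -0.7, "ty": 4.7, "tz": 0, "twist": 0, "jaw": 5},
    {"tx": -1.4, "ty": 9.4, "tz": 0, "twist": 0, "jaw": 5},
    {"tx": -2.1, "ty": 14.1, "tz": 0, "twist": 0, "jaw": 5},
    {"tx": -2.8, "ty": 18.8, "tz": 0, "twist": 0, "jaw": 5},
    {"tx": -3.5, "ty": 23.5, "tz": 0, "twist": 0, "jaw": 5},
    {"tx": -4.2, "ty": 28.2, "tz": 0, "twist": 0, "jaw": 5},
    {"tx": -4.9, "ty": 32.9, "tz": 0, "twist": 0, "jaw": 5},
    {"tx": -5.2, "ty": 36.7, "tz": 0, "twist": 0, "jaw": 5},
    {"tx": -5.2, "ty": 37.7, "tz": 0, "twist": 0, "jaw": 5},
    {"tx": -5.2, "ty": 37.7, "tz": -1, "twist": 0, "jaw": 5},
  ],
)

```text
time_s: 36.65
position: [503.8, 105.9, 96.8]
tcp_rot: [0.481, -0.488, 0.522, -0.509]
force: [-0.0, -0.3, -0.9]
opening: 12.9
```

Request:
apply_moves(
  motion=[
    {"tx": 0, "ty": 0, "tz": 0, "twist": 0, "jaw": 5},
    {"tx": 0, "ty": 0, "tz": -2.5, "twist": 0, "jaw": 5},
    {"tx": 0, "ty": 0, "tz": -5, "twist": 0, "jaw": 5},
    {"tx": 0, "ty": 0, "tz": -5, "twist": 0, "jaw": 5},
    {"tx": 0, "ty": 0, "tz": -5, "twist": 0, "jaw": 5},
  ],
)

```text
time_s: 37.15
position: [503.7, 104.0, 46.8]
tcp_rot: [0.48, -0.487, 0.523, -0.509]
force: [-0.0, -0.5, -0.9]
opening: 13.2
```

Run:
```python
from h import *
state(); knobs(('side',))
```

```text
t 37.15 pos [503.7 104.   46.8] jaw deg -3.72 F [-0.  -0.5 -0.9] T [-0.08  0.01 -0.03] open 13.2 q [-0.5   0.59  0.28  2.19 -0.41  0.43  0.05]
side 30 mean [596.2 177.   51.5] mid [596.1 177.6  50. ] px 252.1 174.0 at z52 [598.4 182.   48. ]
side 23 mean [499.5 172.5  50.9] mid [500.4 174.4  49.9] px 215.4 186.7 at z52 [500.9 176.7  48. ]
side 27 mean [593.6  96.6  50.4] mid [593.9  97.3  48.9] px 266.7 191.4 at z52 [595.1  99.7  48. ]
```

Request:
apply_moves(
  motion=[
    {"tx": 0, "ty": 0, "tz": -2, "twist": 0, "jaw": 5},
    {"tx": 0, "ty": 0, "tz": -3, "twist": 0, "jaw": 5},
    {"tx": 0, "ty": 0, "tz": -3.45, "twist": 0, "jaw": 5},
    {"tx": 0, "ty": 0, "tz": -3.45, "twist": 0, "jaw": 5},
  ],
)

```text
time_s: 37.6
position: [504.1, 104.3, 12.9]
tcp_rot: [0.48, -0.487, 0.522, -0.509]
force: [-0.1, -0.0, -0.9]
opening: 12.9
```

Request:
apply_moves(
  motion=[
    {"tx": 0, "ty": 0, "tz": 0, "twist": 0, "jaw": 20},
    {"tx": 0, "ty": 0, "tz": 0, "twist": 0, "jaw": 35},
    {"tx": 0, "ty": 0, "tz": 0, "twist": 0, "jaw": 50},
    {"tx": 0, "ty": 0, "tz": 0, "twist": 0, "jaw": 50},
    {"tx": 0, "ty": 0, "tz": 0, "twist": 0, "jaw": 50},
    {"tx": 0, "ty": 0, "tz": 3, "twist": 0, "jaw": 50},
    {"tx": 0, "ty": 0, "tz": 6, "twist": 0, "jaw": 50},
    {"tx": 0, "ty": 0, "tz": 10, "twist": 0, "jaw": 50},
    {"tx": 0, "ty": 0, "tz": 14, "twist": 0, "jaw": 50},
    {"tx": 0, "ty": 0, "tz": 18, "twist": 0, "jaw": 50},
  ],
)

```text
time_s: 38.6
position: [503.7, 104.1, 194.5]
tcp_rot: [0.48, -0.487, 0.522, -0.509]
force: [0.8, 0.3, 0.2]
opening: 46.6
```

Request:
apply_moves(
  motion=[
    {"tx": 0, "ty": -4.5, "tz": 0, "twist": 0, "jaw": 50},
    {"tx": 0, "ty": -9, "tz": 0, "twist": 0, "jaw": 50},
    {"tx": 0, "ty": -13.5, "tz": 0, "twist": 0, "jaw": 50},
    {"tx": 0, "ty": -18, "tz": 0, "twist": 0, "jaw": 50},
    {"tx": 0, "ty": -22, "tz": 0, "twist": 0, "jaw": 50},
    {"tx": 0, "ty": -26, "tz": 0, "twist": 0, "jaw": 50},
    {"tx": 0, "ty": -30, "tz": 0, "twist": 0, "jaw": 50},
    {"tx": 0, "ty": -34, "tz": 0, "twist": 0, "jaw": 50},
    {"tx": 0, "ty": -38, "tz": 0, "twist": 0, "jaw": 50},
    {"tx": 0, "ty": -40, "tz": 0, "twist": 0, "jaw": 50},
  ],
)

```text
time_s: 39.6
position: [502.7, -299.7, 194.6]
tcp_rot: [0.479, -0.487, 0.523, -0.511]
force: [0.0, -0.3, -0.3]
opening: 46.6
```

Run:
```python
from h import *
state(); knobs(('top','side')); lidfit('side')
t=load('top'); s=load('side')
cv2.imwrite('pics/f1.png',np.hstack([cv2.resize(t['color'][150:300,130:440,::-1],(496,240)),np.zeros((240,4,3),np.uint8),cv2.resize(s['color'][60:240,100:320,::-1],(293,240))]))
```

```text
t 39.6 pos [ 502.7 -299.7  194.6] jaw deg -3.9 F [ 0.  -0.3 -0.3] T [-0.12  0.09  0.03] open 46.6 q [ 0.1   0.46  0.49  1.92 -0.28  0.84  0.67]
top 14 mean [601.3 183.7  56.6] mid [600.6 184.1  51.7] px 239.6 219.3 at z52 [601.8 184.1  52. ]
top 14 mean [599.5 102.9  58.6] mid [599.5 102.3  56.6] px 269.3 220.5 at z52 [600.2 103.   52. ]
top 12 mean [506.1 178.9  58.3] mid [505.5 178.7  58.4] px 240.3 254.2 at z52 [506.4 179.4  52. ]
top 13 mean [505.4 102.7  58. ] mid [504.4 102.8  57.3] px 268.5 255.2 at z52 [505.6 102.8  52. ]
side 26 mean [595.7 177.4  51.6] mid [596.  178.6  49.6] px 251.9 174.0 at z52 [598.  182.5  48. ]
side 29 mean [501.1 173.6  50.4] mid [501.4 175.   49. ] px 215.9 186.4 at z52 [502.3 177.   48. ]
side 17 mean [592.8  96.   49.8] mid [592.5  95.7  49.7] px 266.5 191.8 at z52 [593.9  98.3  48. ]
side 28 mean [499.8  95.6  49.9] mid [499.8  96.   49.3] px 229.0 204.0 at z52 [500.7  98.1  48. ]
side lid pts 4141 mean [534.7 374.7 120.7] normal [ 0.171  0.985 -0.006] tilt deg -0.34 yaw deg 80.15 z [ 45.6 192.2]
```

View pics/f1.png

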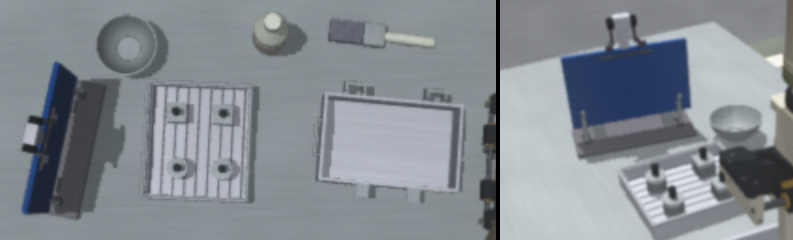

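Final picture: the lid stands upright in the rack, grip on top. All four baskets are upright in the tray at crop (176,111), (223,113), (178,168) and (223,169). The container is empty, and the bowl, bottle and brush are where they were. I hand the job in.

```bash
python3 -c "
from station import bot
print(bot.hand_in())"
```

```text
the job is handed in; nothing more can be done
None
```

I finished the job and handed it in at about 40 s of robot time; the hand-in reports no verdict. I pinched the catch free, swung the lid to vertical, lifted it off the pins and stood it in the rack. Then I moved all four baskets (two square, two round) into the wash tray.

**Last checks:**
- **Lid:** it stands 0.3° off vertical with its top edge at z 192 mm (191 expected). It is in line with the slot to about 0.5°, and I released it within about 3 mm of the rack's middle.
- **Baskets:** all four stand upright on the tray floor, with their knobs at standing height. The container is empty.
- **Left alone:** the bottle, bowl and brush look unmoved, and the gripper was clear of everything at hand-in.

**What disagreed:**
- **Fingertip height:** the real fingertips sit about 32 mm above the reported TCP height. My first pinch therefore closed above the grip without shifting anything; I measured the offset by depth and used it from then on.
- **Cameras:** the top and side views differ by 3–5 mm on basket positions, so I averaged them and checked with the wrist camera before most of the grasps.
- **Hidden basket:** one placed basket briefly dropped out of the side view. The top view showed the arm was only hiding it.

I saw no basket knocked aside during the run.

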